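# Change the menu on the table easel

### The job

Change the board on the table easel: first take the wide card off the big easel and lean it in the empty small stand, then take the tall menu from the other small stand and lean it on the easel. Each board must end the same way up as now, roughly centred, with its lower edge fully down behind the lip and its face flat against the sloped back, let go and at rest. Leave the bottle, vase and mug where they are.

Things in the scene. Friction and masses are not known exactly. Their poses are not given: they have to be found in the camera images.
- easel: The big easel, the widest stand, which holds the wide card at the start; wooden, fixed, 190 mm wide (y). Foot 10 mm thick, from x = -77 to +53 mm. Origin on the table, mid-width; +x to its front (away from the robot), z up. A sloped back leans 25 deg from vertical, top towards -x; a ledge at right angles to the back carries the board.
- empty_stand: The small stand that is empty at the start; wooden, fixed, 120 mm wide (y). Foot 10 mm thick, from x = -77 to +53 mm. Origin on the table, mid-width; +x to its front (away from the robot), z up. A sloped back leans 30 deg from vertical, top towards -x; a ledge at right angles to the back carries the board.
- full_stand: The small stand that holds the tall menu at the start, same shape as the empty one; wooden, fixed, 120 mm wide (y). Foot 10 mm thick, from x = -77 to +53 mm. Origin on the table, mid-width; +x to its front (away from the robot), z up. A sloped back leans 30 deg from vertical, top towards -x; a ledge at right angles to the back carries the board.
- easel_seat (a point): Easel: corner where the front of the back meets the ledge, mid-width: x 15, z 26 mm from the stand's origin, axes as the stand's. From here the back runs 105 mm up the 25 deg slope (8 thick), but only 75 in its middle 60 of width (finger notch); the ledge runs 24 forward, rising 25 deg, to a lip standing 10 above it, 6 thick.
- empty_stand_seat (a point): Empty stand: corner where the front of the back meets the ledge, mid-width: x 15, z 26 mm from the stand's origin, axes as the stand's. From here the back runs 105 mm up the 30 deg slope (8 thick), but only 75 in its middle 60 of width (finger notch); the ledge runs 24 forward, rising 30 deg, to a lip standing 10 above it, 6 thick.
- full_stand_seat (a point): Full stand: corner where the front of the back meets the ledge, mid-width: x 15, z 26 mm from the stand's origin, axes as the stand's. From here the back runs 105 mm up the 30 deg slope (8 thick), but only 75 in its middle 60 of width (finger notch); the ledge runs 24 forward, rising 30 deg, to a lip standing 10 above it, 6 thick.
- menu_c (a point): centre of the tall menu (about 130 g): a flat wooden board with a paper sheet on both sides, 100 mm wide (y) x 175 high (z) x 10 thick (x); x is the normal of its front face, z runs up along it, y along its width. Stands at the start in the full small stand, leaning 30 degrees.
- card_c (a point): centre of the wide card (about 150 g): a flat wooden board with a paper sheet on both sides, 180 mm wide (y) x 145 high (z) x 10 thick (x); x is the normal of its front face, z runs up along it, y along its width. Stands at the start on the easel, leaning 25 degrees.
- bottle: bystander: glass bottle, 56 mm across, 190 tall; origin under its centre
- vase: bystander: small glass vase with a rose, 60 mm across, 178 tall in all; origin under its centre
- mug: bystander: white mug, 76 mm across without its handle, 85 tall; origin under its centre
Things that resemble listed ones, but are neither listed nor needed, are in the scene too. Leave any blue look-alike of the part that bears card_c alone. What is shaped like the part that bears menu_c but black is not meant.

How it is judged:
By the outcome, as a careful person would: the job done as asked, in the order asked, and still so for the second after the job is handed in, with the robot touching nothing.
It also fails if it takes over 69 s, if anything falls off the work surface, if the arm or the gripper's body presses on something with over 40 N, if the wrist force passes 120 N, or if a joint passes its speed limit or range.

### The arm

A 6-joint arm with a two-finger parallel gripper is mounted at the origin on the work surface. World frame = base frame: x ahead of the robot, y to its left, z up, the work surface at z = 0. Lengths are in m, angles in rad, forces in N, time in s.
With the tool pointing down it reaches from about 0.3 to 0.775 m from the base axis. Payload 14.6 kg.
Tool frame: the origin (TCP) lies midway between the tips of the shut fingers; the grasp point (between the pads) lies 19 mm behind it; x points along the fingers, z is the direction in which the jaws open and shut, and the axes are right-handed (so a half turn about x gives the same grasp; the last joint's range is limited). The gripper opens to 85 mm and grips with 20 to 120 N. Pads are 22 mm wide; open, the fingers measure 114 mm over their backs; the gripper's body (76 mm by 85 mm) begins 54 mm behind the grasp point. The pads swing forward as they close: fully open they stand 13 mm farther back than shut.
Start: joints at [-1.393, 0.3, 1.521, -0, 1.321, -0.067], TCP at [0.133, -0.534, 0.231] pointing down, gripper open.
Joint ranges: [-3.03, 3.03], [-0.79, 2.21], [0.23, 2.52], [-1.04, 4.18], [0, 3.07], [-2.55, 2.55]. Speed limits (rad/s): [2.22, 2.22, 2.57, 3.14, 3.14, 3.14].

### API

Orientations are given as a unit quaternion [x, y, z, w].
In Python, from station import ctrl gives the robot as it stands. The module is installed in compiled form; this text tells all that it offers.
- The arm moves only by the tool play_rows, never from a script. Its arguments are lists of equal length, an entry for each row: "delta_pos": the shift along the tool's x, y, z in mm, a list of three; "rot": the turn, a rotation vector about the tool's x, y, z in rad, a list of three. In form: {"delta_pos": [[x, y, z], ...], "rot": [[wx, wy, wz], ...]}. A call has 1 to 20 rows; each row is the pose to reach, as a shift and turn from the pose commanded when the call began, along the tool's axes at that moment; what a row does not reach only later rows make up. A row lasts 1/8 s, in which the tool goes at most 62.5 mm and 10.7 degrees, less where a joint would pass 70% of its speed; a pose out of reach is approached as far as the arm can. A call with a gripper value outside its range is refused whole. "fingers" is the gripper's target within -1 to 1 (fully open at 1, half-way at 0, shut at -1), set as the call begins (left out, the last holds). The fingers move at their own pace and stop on an object; "grip_force" is the grip in N (left out, the last holds). Time passes only in rows, so rows that repeat a pose let the fingers close. It gives the time, the measured TCP pose, the force and the opening at its end, in the units of the state.
- ctrl.sense(): the state, without advancing time (a new reading comes with each control period).
- ctrl.camera(name): name is "scene" or "top"; returns the picture (400x640x3 uint8, blue, green, red); there is no depth.
- ctrl.camera_info(name): a dict with "mtx" (3x3 intrinsics, pixels), "position" and "orientation" of the camera in the world. Camera axes: x right, y down, z forward; pixel columns grow to the right and rows downward; lengths in m; the calibration is good to about 2 mm. A picture is of the moment at which its call begins. camera_info takes no time and is no camera call.
- ctrl.close_job(): hands the job in, once; it reports no verdict.
The state is a dict: "clock": time; "joint_positions": joint angles; "qvel": joint speeds; "tau": joint torques, N m; "tool_pos": TCP position; "eef_rot": TCP orientation; "force": force on the tool from outside, world axes, zero at the start; "moment": the same for the moment, N m; "opening": finger opening in m.
Only numpy, scipy, OpenCV 4.12 (cv2) and the standard library are available. Lean on these libraries where they do the work, as an engineer would, in place of code of your own. Each camera call takes 0.05 s, during which the arm holds its last target.

## Working session

There is one attempt and no reset: what is moved stays moved. The work goes in short steps, Python scripts to look and compute and a tool call to move; the robot and the scene stay as the last step left them, time stands still between calls to the robot, and variables do not carry over. Pictures are saved under pics/ and viewed, and the job is handed in when it is done.

Besides the shell and the picture viewer there is one more tool, called as name(argument=value, ...), one argument or row to a line, values as JSON. play_rows: Moves the arm, as the interface text tells. Its arguments: {"type":"object","properties":{"delta_pos":{"type":"array"},"rot":{"type":"array"},"fingers":{"type":"number"},"grip_force":{"type":"number"}},"required":["delta_pos","rot"]}

```bash
ls; mkdir -p pics
python3 - <<'E'
from station import ctrl
import cv2,numpy as np
for n in ("scene","top"):
    cv2.imwrite(f"pics/{n}0.png",ctrl.camera(n)); i=ctrl.camera_info(n); print(n,i)
print(ctrl.sense())
E
```

```text
pics
scene {'mtx': array([[467.9816046 ,   0.        , 327.57978498],
       [  0.        , 467.9816046 , 208.28529785],
       [  0.        ,   0.        ,   1.        ]]), 'position': array([1.08676046, 0.42442569, 1.27160324]), 'orientation': array([ 0.37098108,  0.88730254, -0.2531784 , -0.10472792])}
top {'mtx': array([[369.17402085,   0.        , 319.06900541],
       [  0.        , 369.17402085, 197.98625934],
       [  0.        ,   0.        ,   1.        ]]), 'position': array([ 0.36226494, -0.12887056,  1.32679123]), 'orientation': array([-0.69941874,  0.70998848, -0.04945094,  0.06545524])}
{'clock': 0.1, 'joint_positions': array([-1.39260188e+00,  3.00439793e-01,  1.52150824e+00,  1.37712902e-05,
        1.32067388e+00, -6.65620505e-02]), 'qvel': array([ 0.00027387, -0.0023053 , -0.00412166,  0.00019102,  0.00135702,
       -0.00069023]), 'tau': array([ 2.54324121e-03, -5.44378817e+01, -3.62369835e+01, -6.87422403e-05,
        3.02961686e-03, -8.98699227e-06]), 'tool_pos': array([ 0.13326141, -0.53340733,  0.23076929]), 'eef_rot': array([ 0.43547103,  0.55756438, -0.43497887,  0.55702812]), 'force': array([-0.08482366,  0.41946179,  0.08751836]), 'moment': array([-0.05429517,  0.07414448, -0.00745189]), 'opening': 0.0853986790433574}
```

View pics/scene0.png

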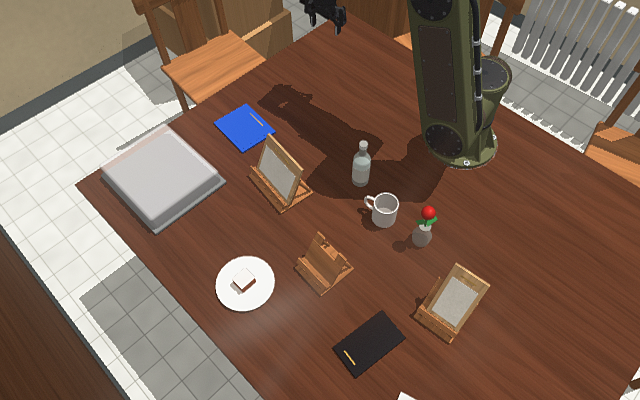

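View pics/top0.png

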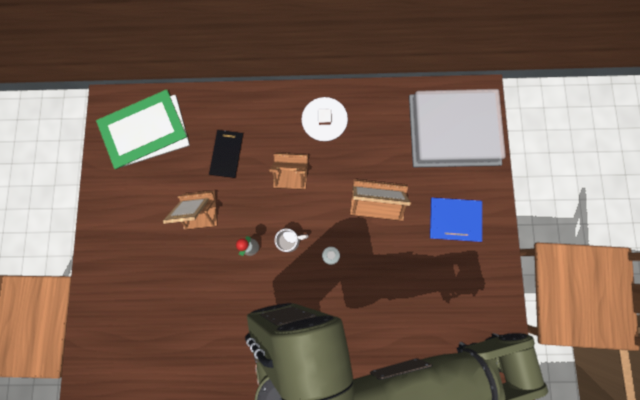

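Candidates: boards are at scene (280,170), which is the wide card on the wide easel, and (455,300), the tall menu. The empty stand is at (325,265). The blue book (245,128) and the black book (370,343) are decoys. Checking these in a close crop.

Run:
```python
import cv2,numpy as np
s=cv2.imread("pics/scene0.png");t=cv2.imread("pics/top0.png")
def crop(im,x,y,w,h,n):
    c=cv2.resize(im[y:y+h,x:x+w],None,fx=6,fy=6,interpolation=cv2.INTER_CUBIC)
    for k in range(0,w,10):
        cv2.putText(c,str(x+k),(k*6,8),0,.3,(0,255,255),1); cv2.line(c,(k*6,10),(k*6,14),(0,255,255),1)
    for k in range(0,h,10):
        cv2.putText(c,str(y+k),(0,k*6+4),0,.3,(0,255,255),1)
    return c
a=crop(s,240,125,80,95,0);b=crop(s,290,225,70,75,0);d=crop(s,405,255,95,95,0)
cv2.imwrite("pics/c1.png",a);cv2.imwrite("pics/c2.png",b);cv2.imwrite("pics/c3.png",d)
cv2.imwrite("pics/c4.png",crop(t,340,170,80,60,0));cv2.imwrite("pics/c5.png",crop(t,260,145,60,55,0));cv2.imwrite("pics/c6.png",crop(t,155,180,75,60,0))
```

```text
(no output)
```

View pics/c1.png

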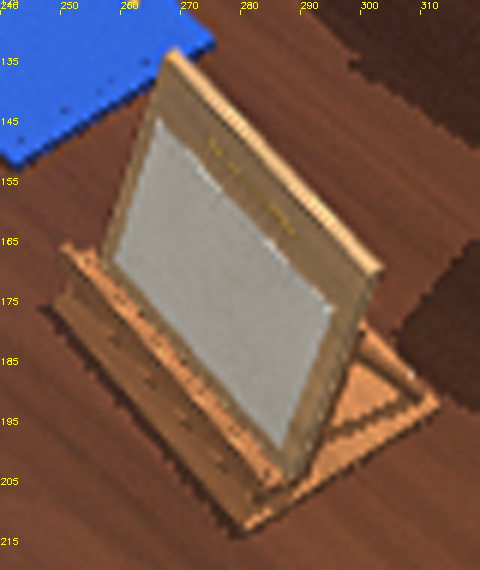

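View pics/c2.png

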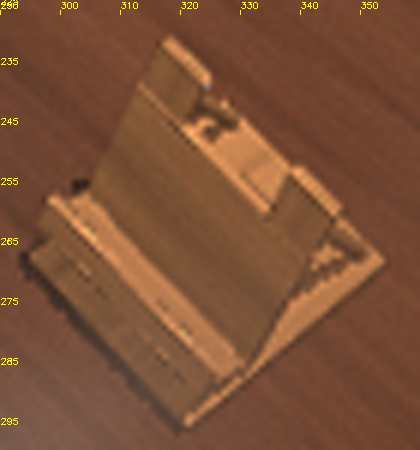

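View pics/c3.png

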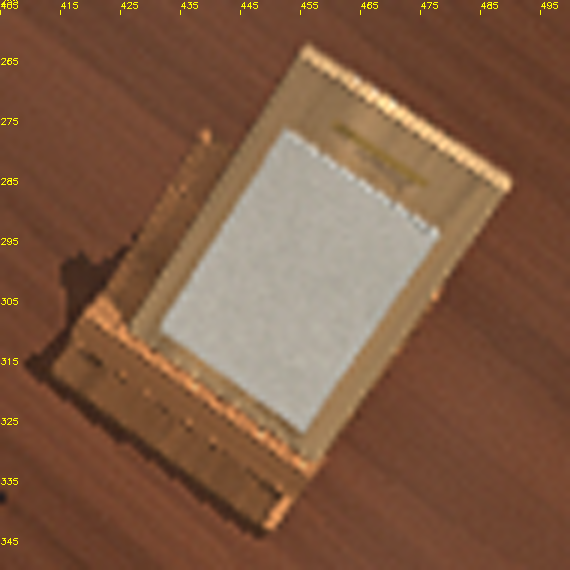

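View pics/c4.png

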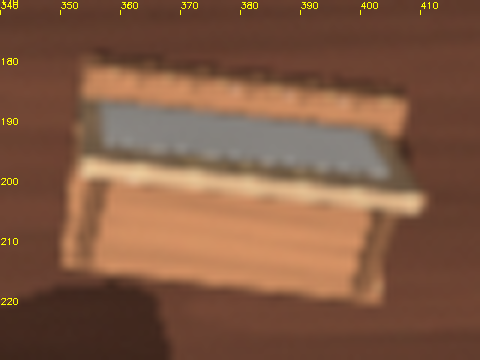

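View pics/c5.png

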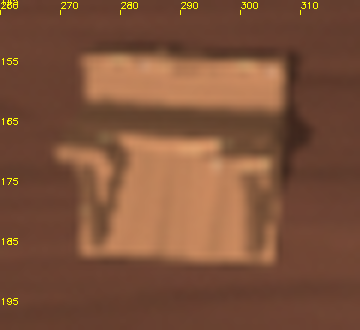

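View pics/c6.png

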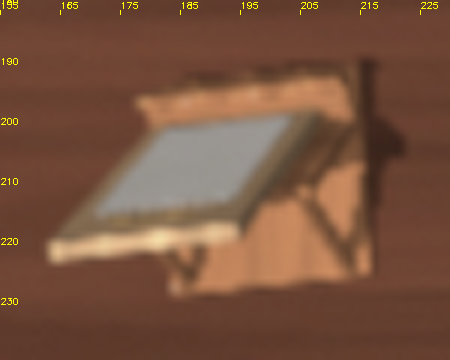

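```bash
cat > h.py <<'E'
import numpy as np,cv2
from scipy.spatial.transform import Rotation as R
from scipy.optimize import least_squares
from station import ctrl
CI={n:ctrl.camera_info(n) for n in("scene","top")}
def proj(n,P):
    c=CI[n];Q=R.from_quat(c["orientation"]).inv().apply(np.atleast_2d(P)-c["position"])
    return (Q/Q[:,2:])@c["mtx"].T[:,:2]
def seat(lean):  # up-slope u, ledge dir l in stand frame
    a=np.radians(lean);return np.array([.015,0,.026]),np.array([-np.sin(a),0,np.cos(a)]),np.array([np.cos(a),0,np.sin(a)])
def spt(name,w,lean):
    s,u,l=seat(lean);y=lambda q,sg:q+np.array([0,sg*w/2,0])
    d={}
    for k,sg in(("+",1),("-",-1)):
        d["ft"+k]=y(np.array([.053,0,.01]),sg);d["fb"+k]=y(np.array([.053,0,0.]),sg)
        d["bt"+k]=y(np.array([-.077,0,.01]),sg)
        d["lip"+k]=y(s+.030*l+.010*u,sg);d["hornb"+k]=y(s+.105*u-.008*l,sg);d["hornf"+k]=y(s+.105*u,sg)
        d["hib"+k]=s+.105*u-.008*l+[0,sg*.03,0];d["nf"+k]=s+.075*u+[0,sg*.03,0]
    return d
def bpt(w,h,lean):
    s,u,l=seat(lean);d={}
    for k,sg in(("+",1),("-",-1)):
        d["Ttb"+k]=s+h*u+[0,sg*w/2,0];d["Ttf"+k]=s+h*u+.01*l+[0,sg*w/2,0];d["Tbf"+k]=s+.01*l+[0,sg*w/2,0]
    return d
def towld(p,q):
    return R.from_euler("z",p[2]).apply(q)+[p[0],p[1],0]
S={"easel":(.19,25,(.18,.145)),"empty":(.12,30,None),"full":(.12,30,(.10,.175))}
E
cat > fit.py <<'E'
from h import *
O={"easel":{"scene":{"fb+":(280,213.5),"fb-":(247,176.3),"bt+":(313.3,192.2),"lip-":(250.8,165.5),"Ttb-":(268.7,132.8),"Ttb+":(303.7,169.5),"Ttf+":(302.3,171)},
 "top":{"bt+":(350.3,214.7),"bt-":(403.7,220.3),"ft+":(353.7,179.3),"ft-":(408,185.5),"Ttb+":(353.7,199.7),"Ttb-":(410.3,205.7),"Ttf+":(353.7,196.7),"Ttf-":(410.8,202.2)}},
"empty":{"scene":{"fb+":(320.8,296.7),"bt+":(354.2,268.3),"fb-":(293.7,268.5),"lip-":(298.3,257.5),"hornb-":(318,231.3),"hornb+":(347,260),"hib-":(325.3,238.3),"hib+":(338.8,252.8),"nf-":(320,245.8),"nf+":(335,260.3)},
 "top":{"bt+":(273.3,187.5),"bt-":(305.5,188.7),"ft-":(307.8,155),"ft+":(273.8,154.2),"hornb+":(269.2,171),"hornb-":(305,172.7)}},
"full":{"scene":{"fb+":(450.3,342.5),"fb-":(412.5,316.7),"lip-":(420.8,305),"lip+":(458.3,332),"hornb-":(439.2,277),"Ttb-":(455.8,262.5),"Ttb+":(490.3,285)},
 "top":{"bt+":(183.7,229.2),"bt-":(216.7,225.8),"ft-":(214.7,190.8),"Ttf+":(163,220),"Ttb+":(163.7,223.7),"Ttb-":(195.3,219.2),"Ttf-":(194.7,216.7)}}}
names=list(S)
X0=dict(easel=(.36,-.3,-.1),empty=(.45,-.03,0),full=(.33,.27,.1))
def res(v,det=False):
    r=[];D={}
    for i,nm in enumerate(names):
        w,lean,b=S[nm];p=v[4*i:4*i+4];pts=spt(nm,w,lean)
        if b:
            for k,q in bpt(*b,lean).items(): pts[k]=q+[0,p[3],0]
        for ci,c in enumerate(O[nm]):
            for k,o in O[nm][c].items():
                e=proj(c,towld(p,pts[k]))[0]+v[12+2*ci:14+2*ci]-o
                r+=list(e);D[nm,c,k]=e.round(1)
        if det is False:pass
    r+=list(v[12:]*1.0)
    for i in range(3): r.append(v[4*i+3]*20)
    return D if det else np.array(r)
v=np.concatenate([list(X0[n])+[0] for n in names]+[[0]*4])
o=least_squares(res,v,loss="soft_l1")
for i,n in enumerate(names):print(n,o.x[4*i:4*i+4].round(4))
print(o.x[12:].round(2))
for k,e in res(o.x,True).items():print(*k,e)
np.save("fit.npy",o.x)
E
python3 fit.py
```

```text
easel [ 0.5827 -0.3122 -0.127   0.007 ]
empty [ 0.6965  0.0068 -0.0648 -0.    ]
full [0.5559 0.3413 0.0998 0.0071]
[0.43 0.7  1.29 0.37]
easel scene fb+ [0.7 0.8]
easel scene fb- [ 1.  -0.2]
easel scene bt+ [-0.1 -0.6]
easel scene lip- [-1.  -0.3]
easel scene Ttb- [0.8 0.1]
easel scene Ttb+ [ 0.2 -0. ]
easel scene Ttf+ [-0.9 -0.9]
easel top bt+ [ 0.4 -0.2]
easel top bt- [0.1 0. ]
easel top ft+ [ 0.5 -0.1]
easel top ft- [-1.4 -0.8]
easel top Ttb+ [-0.1 -0.2]
easel top Ttb- [-0.3 -0.1]
easel top Ttf+ [ 0.3 -0.2]
easel top Ttf- [-0.3  0.4]
empty scene fb+ [0.2 0.6]
empty scene bt+ [ 0.  -0.1]
empty scene fb- [0.7 0.1]
empty scene lip- [-0.5  0.3]
empty scene hornb- [ 0.4 -0.4]
empty scene hornb+ [ 0.3 -0.4]
empty scene hib- [ 0.1 -0.4]
empty scene hib+ [ 1.1 -0.6]
empty scene nf- [-0.3  0.3]
empty scene nf+ [-1.1  0.2]
empty top bt+ [-0.3 -0.5]
empty top bt- [ 0.3 -0.2]
empty top ft- [ 0.1 -1. ]
empty top ft+ [ 1.8 -1.7]
empty top hornb+ [-0.1  0.7]
empty top hornb- [-0.5  0.6]
full scene fb+ [-0.6  1.6]
full scene fb- [0.1 0.4]
full scene lip- [-1.9  1.4]
full scene lip+ [-1.1  1.8]
full scene hornb- [ 0.  -1.4]
full scene Ttb- [-0.  -1.1]
full scene Ttb+ [ 0.2 -0.7]
full top bt+ [-0.1  0.3]
full top bt- [-0.1 -0.1]
full top ft- [-0.4 -0.4]
full top Ttf+ [-0.1  1. ]
full top Ttb+ [-0.   0.1]
full top Ttb- [-0.1  1. ]
full top Ttf- [-0.3  0.6]
```

```bash
sed -i 's/-o$/-(np.array(o)-0.42)/' fit.py
cat > ref.py <<'E'
from fit import *
v=o.x.copy()
E_={"easel":{"scene":["Ttb- Ttb+","Ttf- Ttf+","Ttf+ Tbf+","Ttf- Tbf-","lip- lip+","bt+ ft+","fb- fb+"],"top":["Ttb- Ttb+","Ttf- Ttf+","bt- bt+","ft+ ft-"]},
"empty":{"scene":["hornb- hib-","hornb+ hib+","nf- nf+","lip- lip+","bt+ ft+","fb- fb+"],"top":["bt- bt+","bt+ ft+","bt- ft-","ft- ft+","hornb- hib-","hornb+ hib+"]},
"full":{"scene":["Ttb- Ttb+","Ttf- Ttf+","Ttf+ Tbf+","Ttf- Tbf-","lip- lip+","fb- fb+"],"top":["Ttb- Ttb+","Ttf- Ttf+","bt- bt+","bt- ft-","Ttf+ Tbf+"]}}
G={c:cv2.GaussianBlur(cv2.imread(f"pics/{c}0.png"),(0,0),.8).astype(np.float32) for c in("scene","top")}
def samples(v,sr):
    out=[]
    for i,nm in enumerate(names):
        w,lean,b=S[nm];p=v[4*i:4*i+4];pts=spt(nm,w,lean)
        if b:
            for k,q in bpt(*b,lean).items(): pts[k]=q+[0,p[3],0]
        for ci,c in enumerate(("scene","top")):
            for e in E_[nm][c]:
                a,bb=e.split();
                for t in np.linspace(.1,.9,13):
                    P=pts[a]*(1-t)+pts[bb]*t
                    A,B,Q=proj(c,towld(p,np.array([pts[a],pts[bb],P])))+v[12+2*ci:14+2*ci]
                    d=(B-A)/np.linalg.norm(B-A);n=np.array([-d[1],d[0]])
                    s=np.arange(-sr-.5,sr+.51,.25);m=(Q+s[:,None]*n).astype(np.float32)
                    val=cv2.remap(G[c],m[None,:,0],m[None,:,1],cv2.INTER_LINEAR)[0]
                    g=np.linalg.norm(val[4:]-val[:-4],axis=1);sc=s[2:-2]
                    j=np.argmax(g*np.exp(-(sc/sr)**2/2));out.append((i,ci,P,n,Q+sc[j]*n,min(g[j]/60,1),nm+c+e))
    return out
for it in range(12):
    sm=samples(v,3 if it<4 else 2)
    def f(v):
        r=[]
        for i,ci,P,n,q,wt,_ in sm:
            p=v[4*i:4*i+4];P2=P+(np.array([0,p[3]-v0[4*i+3],0]) if _.find("T")>=0 else 0)
            r.append(wt*n@(proj(("scene","top")[ci],towld(p,P2))[0]+v[12+2*ci:14+2*ci]-q))
        return np.array(r+list(v[12:]*4)+[v[4*i+3]*100 for i in range(3)])
    v0=v.copy();v=least_squares(f,v,loss="soft_l1",f_scale=.5).x
for i,n in enumerate(names):print(n,v[4*i:4*i+4].round(4))
print(v[12:].round(2));np.save("ref.npy",v)
r=f(v);ed={}
for s_,x in zip(sm,r):ed.setdefault(s_[-1],[]).append(x)
for k,x in ed.items():print(k,np.median(x).round(2),np.std(x).round(2))
for ci,c in enumerate(("scene","top")):
    im=cv2.imread(f"pics/{c}0.png");F=5
    boxes={"easel":((235,125,90,95),(340,165,85,65)),"empty":((285,222,75,80),(260,145,60,55)),"full":((405,255,95,95),(155,180,75,60))}
    for i,nm in enumerate(names):
        x,y,w,h=boxes[nm][ci];cr=cv2.resize(im[y:y+h,x:x+w],None,fx=F,fy=F,interpolation=cv2.INTER_CUBIC)
        W,lean,b=S[nm];p=v[4*i:4*i+4];pts=spt(nm,W,lean)
        if b:
            for k,q in bpt(*b,lean).items(): pts[k]=q+[0,p[3],0]
        for e in E_[nm][c]:
            AB=(proj(c,towld(p,np.array([pts[k] for k in e.split()])))+v[12+2*ci:14+2*ci]-[x,y]+.5)*F
            cv2.line(cr,*[tuple(map(int,q)) for q in AB],(255,255,0),1)
        cv2.imwrite(f"pics/o_{nm}_{c}.png",cr)
T=lambda nm,c:cv2.imread(f"pics/o_{nm}_{c}.png")
for c in("scene","top"):
    L=[T(n,c) for n in names];H=max(l.shape[0] for l in L)
    m=np.hstack([cv2.copyMakeBorder(l,0,H-l.shape[0],0,0,cv2.BORDER_CONSTANT) for l in L]);s=min(1,800/m.shape[1]);cv2.imwrite(f"pics/ov_{c}.png",cv2.resize(m,None,fx=s,fy=s))
E
python3 ref.py | grep -v " \["; python3 -c "
import numpy as np;print(np.load('ref.npy').round(4))"
```

```text
[0.37 0.31 0.67 0.16]
[0.02 0.09 0.17 0.28]
easelsceneTtb- Ttb+ 0.01 0.15
easelsceneTtf- Ttf+ -0.24 0.13
easelsceneTtf+ Tbf+ 0.14 0.31
easelsceneTtf- Tbf- -0.15 0.41
easelscenelip- lip+ -0.16 0.14
easelscenebt+ ft+ -0.02 0.14
easelscenefb- fb+ 0.27 0.08
easeltopTtb- Ttb+ -0.09 0.1
easeltopTtf- Ttf+ -0.23 0.2
easeltopbt- bt+ 0.01 0.14
easeltopft+ ft- -0.79 0.12
emptyscenehornb- hib- 0.01 0.13
emptyscenehornb+ hib+ 0.0 0.09
emptyscenenf- nf+ -0.29 0.13
emptyscenelip- lip+ -0.16 0.12
emptyscenebt+ ft+ 0.16 0.1
emptyscenefb- fb+ 0.17 0.04
emptytopbt- bt+ 0.01 0.13
emptytopbt+ ft+ 0.02 0.16
emptytopbt- ft- -0.24 0.14
emptytopft- ft+ 0.7 0.18
emptytophornb- hib- -0.63 0.42
emptytophornb+ hib+ 0.08 0.26
fullsceneTtb- Ttb+ -0.24 0.15
fullsceneTtf- Ttf+ 1.51 0.12
fullsceneTtf+ Tbf+ 0.01 0.13
fullsceneTtf- Tbf- 0.12 0.05
fullscenelip- lip+ -0.35 0.08
fullscenefb- fb+ 0.23 0.07
fulltopTtb- Ttb+ -0.0 0.21
fulltopTtf- Ttf+ -0.4 0.19
fulltopbt- bt+ -0.0 0.18
fulltopbt- ft- -0.05 0.36
fulltopTtf+ Tbf+ -0.34 0.15
[ 0.5838 -0.3087 -0.1257  0.0167  0.6963  0.0074 -0.0632  0.      0.5568
  0.3419  0.1068  0.0089  0.0236  0.0865  0.1679  0.2824]
```

View pics/ov_scene.png

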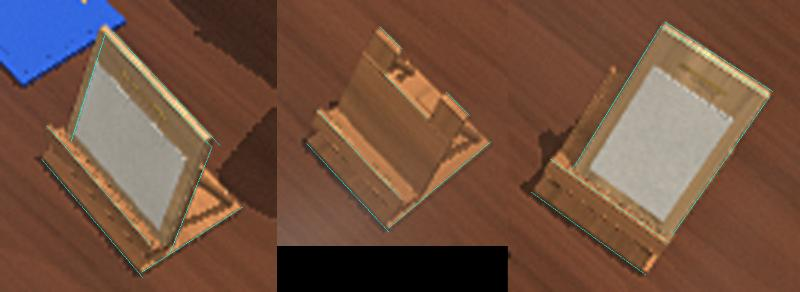

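View pics/ov_top.png

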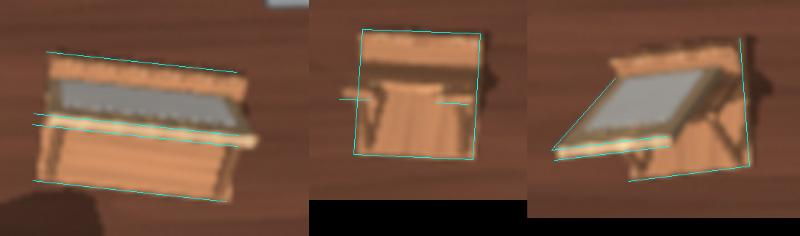

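```bash
python3 - <<'E'
s=open('ref.py').read()
s=s.replace('"bt- bt+","ft+ ft-"]}','"bt- bt+","Ttf- Tbf-"]}')
s=s.replace('"ft- ft+","hornb- hib-","hornb+ hib+"]}','"hornb+ hib+"]}').replace('"Ttf- Ttf+","Ttf+ Tbf+","Ttf- Tbf-","lip- lip+","fb- fb+"],"top"','"Ttf+ Tbf+","Ttf- Tbf-","lip- lip+","fb- fb+"],"top"')
s=s.replace("return np.array(r+","return np.array(r+list(.5*res(v))+")
open('ref.py','w').write(s)
E
python3 ref.py | grep -v " \["; python3 -c "
import numpy as np;print(np.load('ref.npy').round(4))"
```

```text
[0.37 0.31 0.67 0.16]
[0.07 0.29 0.65 0.1 ]
easelsceneTtb- Ttb+ 0.01 0.12
easelsceneTtf- Ttf+ -0.23 0.11
easelsceneTtf+ Tbf+ 0.35 0.34
easelsceneTtf- Tbf- 0.02 0.48
easelscenelip- lip+ -0.17 0.1
easelscenebt+ ft+ 0.02 0.09
easelscenefb- fb+ 0.29 0.08
easeltopTtb- Ttb+ -0.0 0.08
easeltopTtf- Ttf+ -0.01 0.22
easeltopbt- bt+ 0.15 0.14
easeltopTtf- Tbf- 0.0 0.26
emptyscenehornb- hib- 0.19 0.09
emptyscenehornb+ hib+ -0.01 0.07
emptyscenenf- nf+ -0.18 0.08
emptyscenelip- lip+ -0.14 0.09
emptyscenebt+ ft+ 0.02 0.13
emptyscenefb- fb+ 0.2 0.06
emptytopbt- bt+ 0.16 0.12
emptytopbt+ ft+ 0.08 0.31
emptytopbt- ft- 0.01 0.18
emptytophornb+ hib+ -0.0 0.38
fullsceneTtb- Ttb+ 0.01 0.15
fullsceneTtf+ Tbf+ 0.02 0.2
fullsceneTtf- Tbf- 0.12 0.09
fullscenelip- lip+ -0.23 0.05
fullscenefb- fb+ 0.32 0.26
fulltopTtb- Ttb+ 0.0 0.17
fulltopTtf- Ttf+ -0.2 0.21
fulltopbt- bt+ 0.17 0.17
fulltopbt- ft- 0.0 0.35
fulltopTtf+ Tbf+ -0.35 0.12
[ 0.5834 -0.3099 -0.1229  0.0159  0.6963  0.0074 -0.0637  0.      0.5571
  0.3424  0.103   0.0079  0.0683  0.2884  0.6532  0.1039]
```

View pics/ov_scene.png

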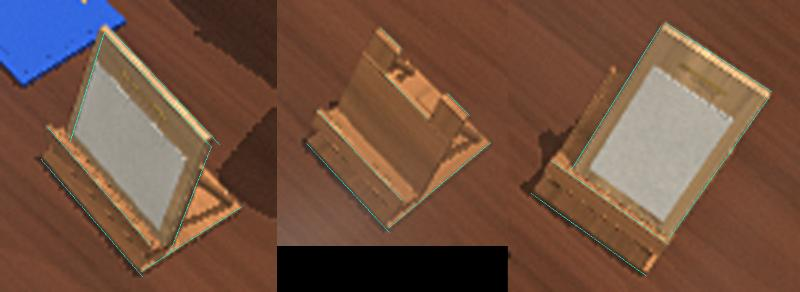

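View pics/ov_top.png

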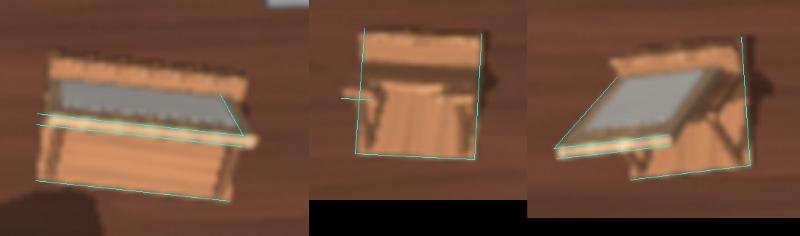

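```bash
python3 - <<'E'
s=open('ref.py').read()
s=s.replace('"bt- bt+","Ttf- Tbf-"]}','"bt- bt+"]}').replace('"Ttf- Ttf+","Ttf+ Tbf+","Ttf- Tbf-","lip- lip+","bt+ ft+"','"Ttf- Ttf+","lip- lip+","bt+ ft+"')
open('ref.py','w').write(s)
E
python3 ref.py >/dev/null
python3 - <<'E'
from h import *
v=np.load('ref.npy');print(v.round(4))
for i,(n,b) in enumerate(S.items()):
    s,u,l=seat(b[1]);p=v[4*i:4*i+4]
    print(n,"seat",towld(p,s).round(4))
    if b[2]:print(" board centre",towld(p,s+u*b[2][1]/2+l*.005+[0,p[3],0]).round(4)," top",towld(p,s+u*b[2][1]+l*.005+[0,p[3],0]).round(4))
# bystanders from scene: approx base pixels via z=0
def ray(c,px,z):
    k=CI[c];d=R.from_quat(k["orientation"]).apply(np.linalg.inv(k["mtx"])@[px[0],px[1],1]);t=(z-k["position"][2])/d[2];return k["position"]+t*d
for n,px,z in(("bottle",(361,182),0),("mug",(384,222),0),("vase",(422,243),0),("mugtop",(287,240),.085),("bottletop",(331,256),.15),("rose",(242,245),.17)):
    print(n,ray("top" if "top" in n or n=="rose" else "scene",px,z).round(3))
E
```

```text
[ 0.5835 -0.3099 -0.129   0.0038  0.6964  0.0076 -0.0645 -0.      0.5572
  0.3422  0.1052  0.0083  0.052   0.2055  0.5682  0.1306]
easel seat [ 0.5984 -0.3118  0.026 ]
 board centre [ 0.573  -0.3047  0.0938]  top [ 0.5426 -0.3008  0.1595]
empty seat [0.7113 0.0066 0.026 ]
full seat [0.5721 0.3438 0.026 ]
 board centre [0.532  0.3478 0.1043]  top [0.4885 0.3433 0.1801]
bottle [ 0.377 -0.125  0.   ]
mug [0.439 0.03  0.   ]
vase [0.414 0.162 0.   ]
mugtop [0.425 0.007 0.085]
bottletop [ 0.37  -0.139  0.15 ]
rose [0.408 0.139 0.17 ]
```

View pics/ov_top.png

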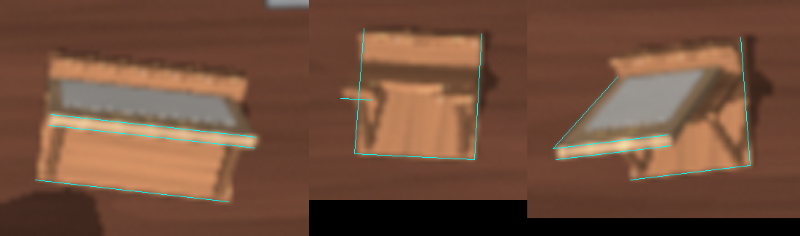

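```bash
cat >> h.py <<'E'
V=np.load('ref.npy');P={n:V[4*i:4*i+4] for i,n in enumerate(S)}
def goal(nm,a,b,lat,board_lat=0,sign=1,extra=0):
    """TCP at slope coords: a along u from seat, b along l from back plane, lat along stand y (m)"""
    s,u,l=seat(S[nm][1]+extra);_,u0,l0=seat(S[nm][1]);p=P[nm];Rz=R.from_euler("z",p[2])
    pos=towld(p,s+a*u0+b*l0+[0,lat,0])
    x=-Rz.apply(u);z=sign*Rz.apply(l);y=np.cross(z,x)
    return pos,R.from_matrix(np.c_[x,y,z])
def delta(pos,Rg,st=None):
    st=st or ctrl.sense();R0=R.from_quat(st["eef_rot"])
    return (R0.inv().apply(pos-st["tool_pos"])*1000).round(1),(R0.inv()*Rg).as_rotvec().round(3)
E
python3 - <<'E'
from h import *
st=ctrl.sense();print(R.from_quat(st["eef_rot"]).as_matrix().round(2))
for sg in(1,-1):
    print(sg,*[ (g[0].round(3),*delta(*g)) for g in[goal("easel",.205,.005,P["easel"][3],sign=sg)]])
E
```

```text
[[-0.    0.97  0.24]
 [ 0.    0.24 -0.97]
 [-1.    0.   -0.  ]]
1 (array([ 0.517, -0.298,  0.214]), array([  17. ,  429.9, -135.8]), array([-1.177, -0.383,  0.26 ]))
-1 (array([ 0.517, -0.298,  0.214]), array([  17. ,  429.9, -135.8]), array([1.909, 0.288, 0.424]))
```

play_rows(
  delta_pos=[
    [3,60,-20],
    [5,120,-40],
    [8,180,-58],
    [10,240,-76],
    [12,300,-95],
    [15,360,-114],
    [17,400,-126],
    [17,430,-136],
    [17,430,-136],
    [17,430,-136],
    [17,430,-136],
    [17,430,-136],
  ],
  rot=[
    [-0.17,-0.05,0.04],
    [-0.34,-0.11,0.07],
    [-0.5,-0.16,0.11],
    [-0.67,-0.22,0.15],
    [-0.84,-0.27,0.19],
    [-1.0,-0.33,0.22],
    [-1.177,-0.383,0.26],
    [-1.177,-0.383,0.26],
    [-1.177,-0.383,0.26],
    [-1.177,-0.383,0.26],
    [-1.177,-0.383,0.26],
    [-1.177,-0.383,0.26],
  ],
  fingers=0.3,
  grip_force=30,
)

```text
clock: 1.6
tool_pos: [0.5171, -0.2979, 0.2144]
eef_rot: [0.034, 0.536, -0.055, 0.842]
force: [-0.1, -0.1, 0.3]
opening: 0.0555
```

Run:
```python
from h import *
st=ctrl.sense();print(st["clock"],st["joint_positions"].round(2),st["opening"],st["force"].round(1))
print(*delta(*goal("easel",.205,.005,P["easel"][3])))
print(*delta(*goal("easel",.105,.005,P["easel"][3])))
im=ctrl.camera("scene");cv2.imwrite("pics/s1.png",cv2.resize(im[80:280,200:420],None,fx=3,fy=3))
t=ctrl.camera("top");cv2.imwrite("pics/t1.png",cv2.resize(t[120:270,290:490],None,fx=3,fy=3))
```

```text
1.6 [-0.67  0.23  1.7   0.29  0.85 -0.7 ] 0.05550950705910442 [-0.1 -0.1  0.3]
[0.6 0.5 0.1] [-0.001 -0.     0.001]
[1.006e+02 6.000e-01 1.000e-01] [-0.001 -0.     0.001]
```

View pics/s1.png

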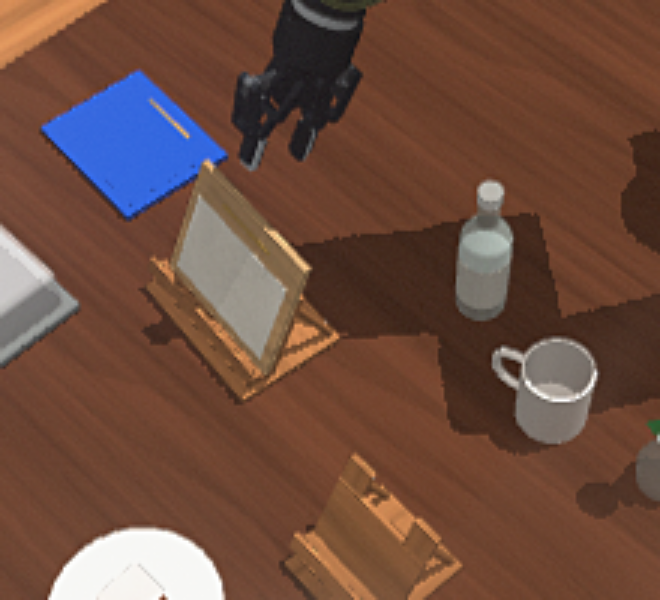

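View pics/t1.png

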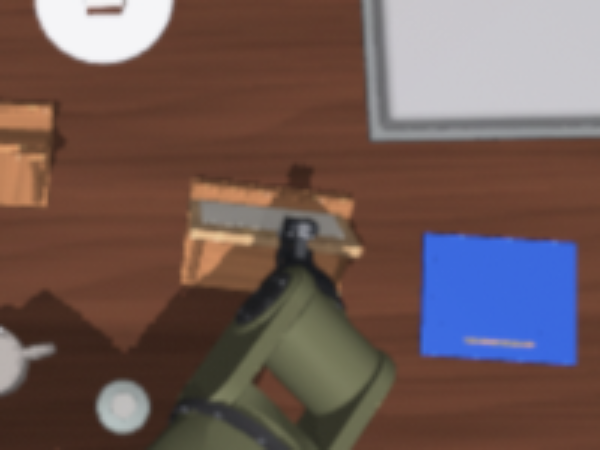

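The gripper sits over the card's centreline, with the tips near scene (292,133) and the card's top mid near (286,152). Descending along the slope.

play_rows(
  delta_pos=[
    [25,0,0],
    [50,0,0],
    [70,0,0],
    [85,0,0],
    [95,0,0],
    [100,0,0],
    [100,0,0],
  ],
  rot=[
    [0,0,0],
    [0,0,0],
    [0,0,0],
    [0,0,0],
    [0,0,0],
    [0,0,0],
    [0,0,0],
  ],
)

```text
clock: 2.58
tool_pos: [0.5594, -0.303, 0.1237]
eef_rot: [0.034, 0.536, -0.055, 0.842]
force: [1.6, -0.5, -0.2]
opening: 0.0555
```

play_rows(
  delta_pos=[
    [0,0,0],
    [0,0,0],
    [0,0,0],
    [0,0,0],
    [0,0,0],
    [0,0,0],
    [0,0,0],
    [0,0,0],
  ],
  rot=[
    [0,0,0],
    [0,0,0],
    [0,0,0],
    [0,0,0],
    [0,0,0],
    [0,0,0],
    [0,0,0],
    [0,0,0],
  ],
  fingers=-1,
  grip_force=30,
)

```text
clock: 3.58
tool_pos: [0.5595, -0.3031, 0.124]
eef_rot: [0.034, 0.536, -0.055, 0.842]
force: [-1.0, -0.2, 4.9]
opening: 0.0096
```

Run:
```python
from h import *
st=ctrl.sense();print(st["clock"],st["opening"],st["force"].round(1),st["moment"].round(2))
print(*delta(*goal("easel",.105,.005,P["easel"][3])))
im=ctrl.camera("scene");cv2.imwrite("pics/s2.png",cv2.resize(im[100:230,220:350],None,fx=4,fy=4))
```

```text
3.575 0.009572058129600429 [-1.  -0.2  4.9] [ 0.05  0.13 -0.14]
[ 0.6  0.1 -0.4] [0.    0.    0.001]
```

View pics/s2.png

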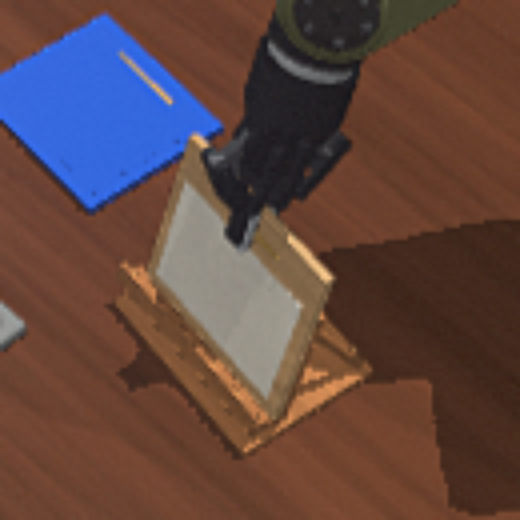

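play_rows(
  delta_pos=[
    [-5,0,1],
    [-15,0,2],
    [-30,0,3],
    [-50,0,3],
    [-75,0,3],
    [-100,0,3],
    [-125,0,3],
    [-150,0,3],
    [-165,0,3],
    [-170,0,3],
    [-170,0,3],
  ],
  rot=[
    [0,0,0],
    [0,0,0],
    [0,0,0],
    [0,0,0],
    [0,0,0],
    [0,0,0],
    [0,0,0],
    [0,0,0],
    [0,0,0],
    [0,0,0],
    [0,0,0],
  ],
)

```text
clock: 5.0
tool_pos: [0.4908, -0.2939, 0.2787]
eef_rot: [0.034, 0.536, -0.055, 0.841]
force: [0.4, 0.9, -2.2]
opening: 0.0094
```

Run:
```python
from h import *
st=ctrl.sense();print(st["clock"],st["joint_positions"].round(2),st["opening"],st["force"].round(1),st["moment"].round(2))
for a in(.265,.205): g=goal("empty",a,.013,0);print(g[0].round(3),*delta(*g))
im=ctrl.camera("scene");t=ctrl.camera("top")
cv2.imwrite("pics/s3.png",np.hstack([cv2.resize(im[40:240,200:350],None,fx=3,fy=3),cv2.resize(t[140:240,330:430],None,fx=3.5,fy=6)]))
# expected board corners from tool pose
R0=R.from_quat(st["eef_rot"])
C=[[x,y,z] for x in(-.04,.105) for y in(-.09,.09) for z in(.005,)]
Wp=st["tool_pos"]+R0.apply(C)
print((proj("scene",Wp)-[200,40]).round(1)*3)
```

```text
5.0 [-0.7   0.12  1.68  0.28  0.99 -0.68] 0.00942063256486531 [ 0.4  0.9 -2.2] [ 0.05  0.39 -0.02]
[0.59  0.014 0.262] [ 39.8 318.6  46.5] [-0.057 -0.088  0.031]
[0.62  0.012 0.21 ] [ 99.6 320.6  51.7] [-0.057 -0.088  0.031]
[[240.6 135.6]
 [354.9 247.5]
 [202.8 258.3]
 [307.2 369.3]]
```

View pics/s3.png

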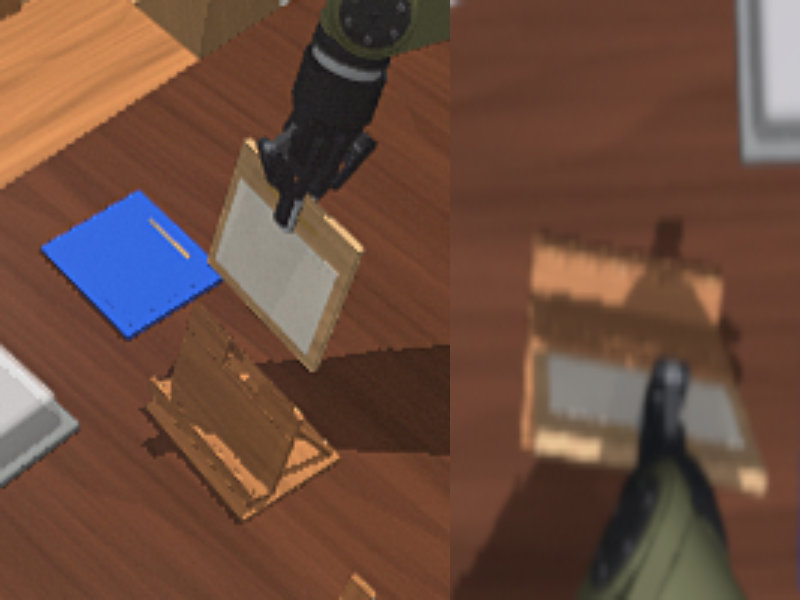

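```bash
cat > bfit.py <<'E'
from h import *
def bfit(w,h,depth,tag,sr=3,dof=3,off=V[12:16]):
    """fit in-hand board offset: (depth dx, lateral dy, roll about jaw axis) from edges of front face in the scene"""
    st=ctrl.sense();R0=R.from_quat(st["eef_rot"]);im=ctrl.camera("scene");cv2.imwrite(f"pics/{tag}.png",im)
    G=cv2.GaussianBlur(im,(0,0),.8).astype(np.float32)
    def W(v,q):
        q=np.array(q)+[(h/2-depth),0,.005]*np.array([0,0,1])
        c,s=np.cos(v[2]),np.sin(v[2]);q=np.array([c*q[0]-s*q[1],s*q[0]+c*q[1],q[2]])
        return st["tool_pos"]+R0.apply(q+[h/2-depth+v[0],v[1],0])
    ed=[((-h/2,-w/2,0),(-h/2,w/2,0)),((h/2,-w/2,0),(h/2,w/2,0)),((-h/2,-w/2,0),(h/2,-w/2,0)),((-h/2,w/2,0),(h/2,w/2,0))]
    v=np.zeros(3)
    pj=lambda p:proj("scene",p)[0]+off[:2]
    for it in range(8):
        sm=[]
        for k,(a,b) in enumerate(ed):
            a=np.array(a);b=np.array(b)
            for t in np.r_[np.linspace(.05,.3,7),np.linspace(.65,.95,8)]:
                q=a*(1-t)+b*t;A,B,Q=pj(W(v,a)),pj(W(v,b)),pj(W(v,q));d=(B-A)/np.linalg.norm(B-A);n=np.array([-d[1],d[0]])
                s=np.arange(-sr-.5,sr+.51,.25);m=(Q+s[:,None]*n).astype(np.float32)
                val=cv2.remap(G,m[None,:,0],m[None,:,1],cv2.INTER_LINEAR)[0]
                g=np.linalg.norm(val[4:]-val[:-4],axis=1);sc=s[2:-2];j=np.argmax(g*np.exp(-(sc/sr)**2/2));sm.append((q,n,Q+sc[j]*n,min(g[j]/60,1),k))
        f=lambda v:np.array([wt*n@(pj(W(v,q))-Q) for q,n,Q,wt,k in sm])
        v=least_squares(f,v,loss="soft_l1",f_scale=.5).x
    r=f(v);print("in-hand dx,dy mm, roll",(v[:2]*1000).round(1),v[2].round(3),[np.median([x for x,s in zip(r,sm) if s[4]==k]).round(2) for k in range(4)])
    c=cv2.resize(im,None,fx=4,fy=4,interpolation=cv2.INTER_CUBIC)
    for a,b in ed:cv2.line(c,*[tuple(int(x) for x in (pj(W(v,q))+.5)*4) for q in(a,b)],(255,255,0),1)
    m=(pj(W(v,(0,0,0)))*4).astype(int);cv2.imwrite(f"pics/{tag}_o.png",c[max(0,m[1]-250):m[1]+250,max(0,m[0]-250):m[0]+250]);return v
E
python3 -c "
from bfit import *
bfit(.18,.145,.04,'b1')"
```

```text
in-hand dx,dy mm, roll [-6.   8.5] 0.019 [np.float64(0.04), np.float64(0.67), np.float64(-0.14), np.float64(-0.01)]
```

View pics/b1_o.png

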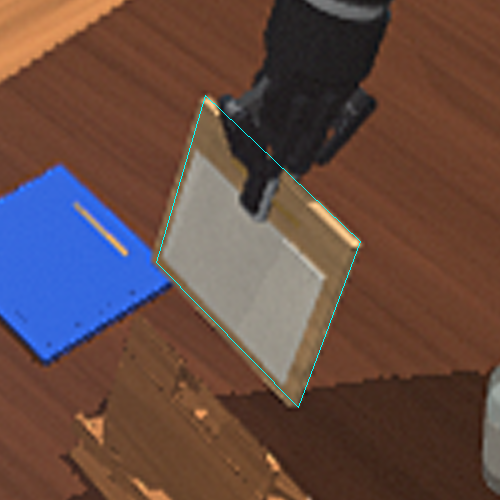

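Run:
```python
from h import *
for a in(.265,.205,.12): g=goal("empty",a,.012,-.006);print(g[0].round(3),*delta(*g))
```

```text
[0.589 0.008 0.261] [ 39.7 312.4  46. ] [-0.057 -0.089  0.03 ]
[0.619 0.007 0.21 ] [ 99.4 314.3  51.3] [-0.057 -0.089  0.03 ]
[0.661 0.004 0.136] [184.  317.1  58.7] [-0.057 -0.089  0.03 ]
```

play_rows(
  delta_pos=[
    [1,8,1],
    [3,25,4],
    [6,50,7],
    [10,80,12],
    [14,110,16],
    [18,140,21],
    [22,170,25],
    [26,200,30],
    [29,230,34],
    [33,260,38],
    [36,285,42],
    [38,300,44],
    [39.5,310,46],
    [39.7,312.4,46],
    [39.7,312.4,46],
    [39.7,312.4,46],
  ],
  rot=[
    [0,0,0],
    [-0.005,-0.007,0.002],
    [-0.009,-0.014,0.005],
    [-0.015,-0.023,0.008],
    [-0.02,-0.031,0.011],
    [-0.026,-0.04,0.013],
    [-0.031,-0.048,0.016],
    [-0.036,-0.057,0.019],
    [-0.042,-0.065,0.022],
    [-0.047,-0.074,0.025],
    [-0.052,-0.081,0.027],
    [-0.055,-0.086,0.029],
    [-0.057,-0.089,0.03],
    [-0.057,-0.089,0.03],
    [-0.057,-0.089,0.03],
    [-0.057,-0.089,0.03],
  ],
)

```text
clock: 7.15
tool_pos: [0.589, 0.0079, 0.2622]
eef_rot: [0.016, 0.499, -0.028, 0.866]
force: [-0.7, -0.8, -2.1]
opening: 0.0096
```

Run:
```python
from bfit import *
st=ctrl.sense();print(st["clock"],st["joint_positions"].round(2),st["opening"],st["force"].round(1),st["moment"].round(2))
for a in(.205,.135,.105): print(a,*delta(*goal("empty",a,.012,-.006)))
bfit(.18,.145,.04,'b2')
t=ctrl.camera("top");cv2.imwrite("pics/t2.png",cv2.resize(t[130:230,240:350],None,fx=5,fy=5))
```

```text
7.15 [-0.04  0.12  1.75 -0.02  0.75  0.03] 0.00962669582796436 [-0.7 -0.8 -2.1] [0.01 0.4  0.01]
0.205 [60.7  0.6 -0.5] [-0.     0.002  0.001]
0.135 [130.7   0.7  -0.6] [-0.     0.002  0.001]
0.105 [160.7   0.7  -0.6] [-0.     0.002  0.001]
in-hand dx,dy mm, roll [-2.3  3.3] -0.004 [np.float64(0.17), np.float64(-0.11), np.float64(-0.1), np.float64(0.05)]
```

View pics/b2_o.png

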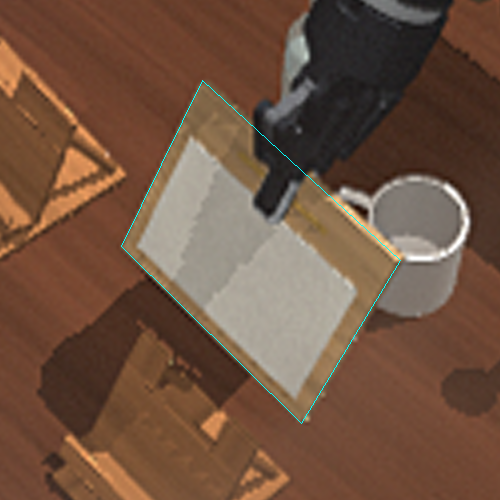

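View pics/t2.png

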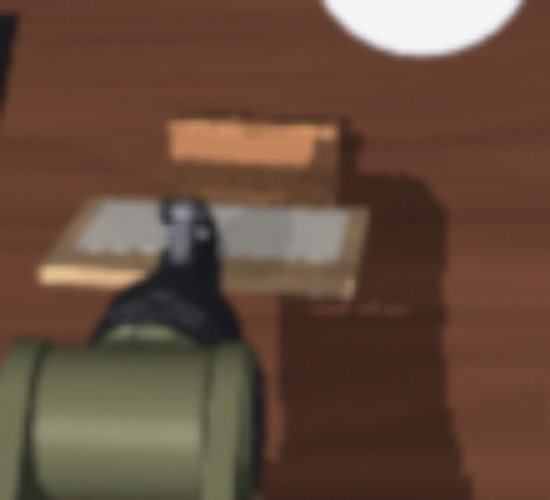

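play_rows(
  delta_pos=[
    [10,0.5,0],
    [25,1,0],
    [45,2,0],
    [65,2.5,-0.5],
    [85,2.5,-0.5],
    [105,2.5,-0.5],
    [122,2.5,-0.5],
    [135,2.5,-0.5],
    [143,2.5,-0.5],
    [147,2.5,-0.5],
    [147,2.5,-0.5],
    [147,2.5,-0.5],
  ],
  rot=[
    [0,0,0],
    [0,0,0],
    [0,0,0],
    [0,0,0],
    [0,0,0],
    [0,0,0],
    [0,0,0],
    [0,0,0],
    [0,0,0],
    [0,0,0],
    [0,0,0],
    [0,0,0],
  ],
)

```text
clock: 8.75
tool_pos: [0.6625, 0.006, 0.1353]
eef_rot: [0.016, 0.499, -0.028, 0.866]
force: [-0.3, 0.1, -1.1]
opening: 0.0096
```

Run:
```python
from bfit import *
st=ctrl.sense();print(st["clock"],st["opening"],st["force"].round(1),st["moment"].round(2))
print(*delta(*goal("empty",.103,.012,-.004)))
bfit(.18,.145,.04,'b3')
t=ctrl.camera("top");cv2.imwrite("pics/t3.png",cv2.resize(t[130:230,240:350],None,fx=5,fy=5))
```

```text
8.75 0.009587395730800523 [-0.3  0.1 -1.1] [ 0.03  0.42 -0.03]
[16.  -0.3 -0.5] [0.    0.002 0.001]
in-hand dx,dy mm, roll [-7.   3.2] 0.017 [np.float64(0.01), np.float64(0.56), np.float64(0.0), np.float64(0.08)]
```

View pics/b3_o.png

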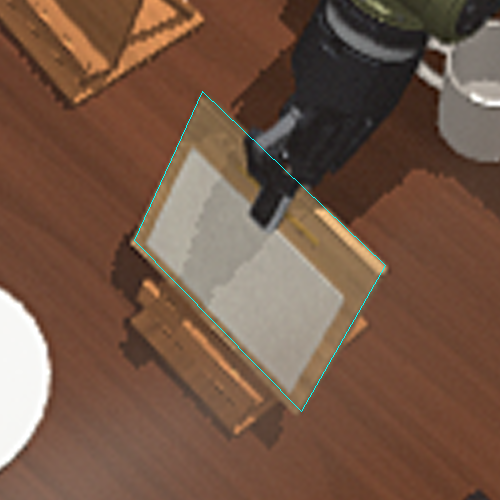

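View pics/t3.png

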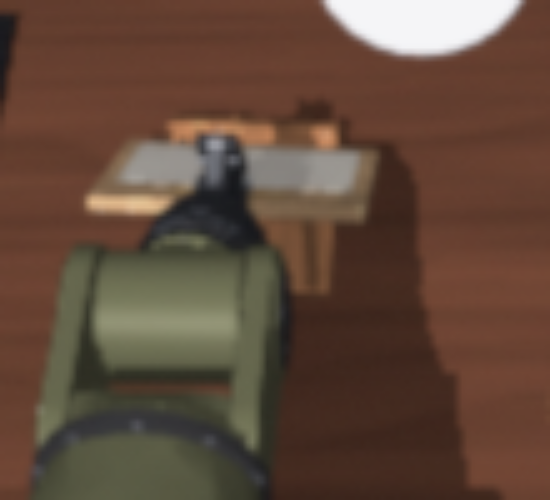

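play_rows(
  delta_pos=[
    [2,0,0],
    [4,0,0],
    [6,0,0],
    [8,0,0],
    [8,0,0],
  ],
  rot=[
    [0,0,0],
    [0,0,0],
    [0,0,0],
    [0,0,0],
    [0,0,0],
  ],
)

```text
clock: 9.48
tool_pos: [0.6664, 0.0057, 0.1276]
eef_rot: [0.016, 0.499, -0.028, 0.866]
force: [-0.3, -0.8, -1.4]
opening: 0.0096
```

play_rows(
  delta_pos=[
    [1,0,0],
    [2,0,0],
    [3,0,0],
    [3,0,0],
  ],
  rot=[
    [0,0,0],
    [0,0,0],
    [0,0,0],
    [0,0,0],
  ],
)

```text
clock: 9.98
tool_pos: [0.6679, 0.0056, 0.1251]
eef_rot: [0.016, 0.499, -0.028, 0.866]
force: [0.6, 0.1, -1.4]
opening: 0.0096
```

play_rows(
  delta_pos=[
    [1,0,0],
    [2,0,0],
    [2,0,0],
  ],
  rot=[
    [0,0,0],
    [0,0,0],
    [0,0,0],
  ],
)

```text
clock: 10.35
tool_pos: [0.6689, 0.0056, 0.1233]
eef_rot: [0.016, 0.499, -0.028, 0.866]
force: [0.2, 0.1, -1.4]
opening: 0.0097
```

play_rows(
  delta_pos=[
    [1,0,0],
    [2,0,0],
    [2,0,0],
  ],
  rot=[
    [0,0,0],
    [0,0,0],
    [0,0,0],
  ],
)

```text
clock: 10.72
tool_pos: [0.6699, 0.0058, 0.1232]
eef_rot: [0.016, 0.499, -0.028, 0.866]
force: [-14.2, 2.3, 14.5]
opening: 0.0099
```

play_rows(
  delta_pos=[
    [1,0,0],
    [1.5,0,0],
    [1.5,0,0],
  ],
  rot=[
    [0,0,0],
    [0,0,0],
    [0,0,0],
  ],
)

```text
clock: 11.1
tool_pos: [0.6708, 0.0058, 0.1236]
eef_rot: [0.016, 0.498, -0.028, 0.867]
force: [-28.0, 2.2, 31.3]
opening: 0.0096
```

Run:
```python
from bfit import *
st=ctrl.sense();print(st["clock"],st["force"].round(1),st["moment"].round(2));print(*delta(*goal("empty",.103,.012,-.004)))
bfit(.18,.145,.04,'b4')
```

```text
11.1 [-28.    2.2  31.3] [0.29 2.65 0.03]
[ 1.7 -0.6 -1.8] [0.    0.004 0.   ]
in-hand dx,dy mm, roll [-8.6  4.4] -0.002 [np.float64(-0.04), np.float64(0.81), np.float64(-0.11), np.float64(0.01)]
```

View pics/b4_o.png

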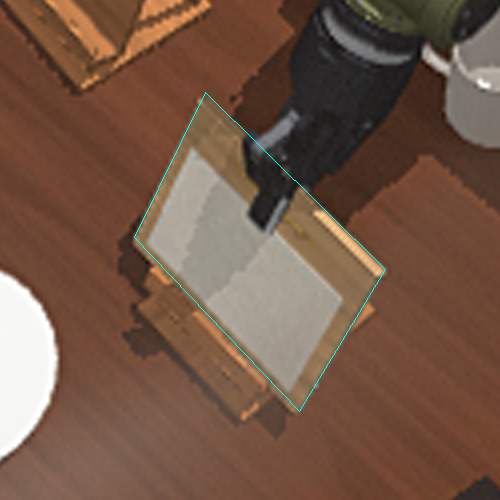

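play_rows(
  delta_pos=[
    [-1,0,0],
    [-2,0,0],
    [-2,0,-2],
    [-2,0,-4],
    [-2,0,-4],
  ],
  rot=[
    [0,0,0],
    [0,0,0],
    [0,0,0],
    [0,0,0],
    [0,0,0],
  ],
)

```text
clock: 11.78
tool_pos: [0.6669, 0.0058, 0.1213]
eef_rot: [0.016, 0.498, -0.028, 0.867]
force: [-2.3, 1.1, 7.5]
opening: 0.0093
```

play_rows(
  delta_pos=[
    [0,0,-1],
    [0,0,-2],
    [0,0,-2],
  ],
  rot=[
    [0,0,0],
    [0,0,0],
    [0,0,0],
  ],
)

```text
clock: 12.15
tool_pos: [0.6652, 0.0058, 0.1204]
eef_rot: [0.016, 0.498, -0.028, 0.867]
force: [-2.0, 0.0, 6.7]
opening: 0.01
```

Run:
```python
from bfit import *
st=ctrl.sense();print(st["clock"],st["force"].round(1),st["moment"].round(2));print(*delta(*goal("empty",.105,.005,-.004)))
im=ctrl.camera("scene")
for k,q in {**bpt(.18,.145,30),**spt("empty",.12,30)}.items():
    x=proj("scene",towld(P["empty"],q))[0]; print(k,((x-[280,210]+.5)*5).round(0)) if k[0] in"Tl" else 0
cv2.imwrite("pics/s5.png",cv2.resize(im[210:310,280:400],None,fx=5,fy=5,interpolation=cv2.INTER_CUBIC))
```

```text
12.15 [-2.   0.   6.7] [-0.05 -0.07  0.01]
[-0.3 -0.2 -2.3] [0.    0.004 0.001]
Ttb+ [397. 239.]
Ttf+ [386. 245.]
Tbf+ [280. 421.]
Ttb- [175.  22.]
Ttf- [163.  26.]
Tbf- [ 76. 206.]
lip+ [228. 384.]
lip- [ 91. 239.]
```

View pics/s5.png

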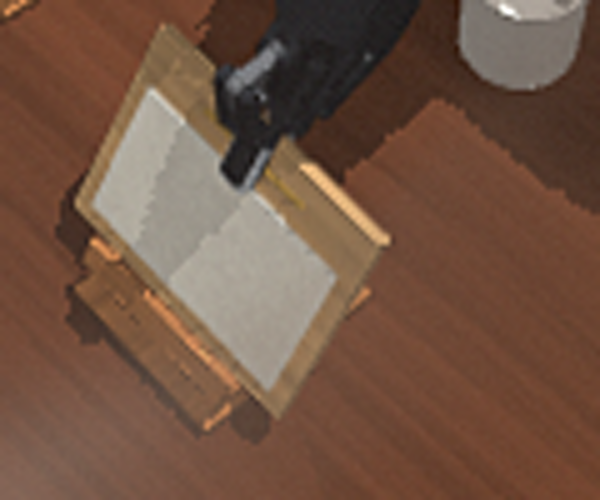

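play_rows(
  delta_pos=[
    [0,0,-1],
    [0,0,-2],
    [0,0,-2],
  ],
  rot=[
    [0,0,0],
    [0,0,0],
    [0,0,0],
  ],
)

```text
clock: 12.58
tool_pos: [0.664, 0.0058, 0.1197]
eef_rot: [0.016, 0.497, -0.028, 0.867]
force: [1.5, -1.3, 5.6]
opening: 0.0096
```

play_rows(
  delta_pos=[
    [0,0,-1],
    [0,0,-1.5],
    [0,0,-1.5],
  ],
  rot=[
    [0,0,0],
    [0,0,0],
    [0,0,0],
  ],
)

```text
clock: 12.95
tool_pos: [0.6635, 0.0058, 0.1196]
eef_rot: [0.016, 0.496, -0.028, 0.868]
force: [9.7, -0.4, 3.7]
opening: 0.0098
```

play_rows(
  delta_pos=[
    [0,0,0],
    [0,0,0],
    [0,0,0],
    [0,0,0],
    [0,0,0],
  ],
  rot=[
    [0,0,0],
    [0,0,0],
    [0,0,0],
    [0,0,0],
    [0,0,0],
  ],
  fingers=0.1,
)

```text
clock: 13.58
tool_pos: [0.6614, 0.0061, 0.1173]
eef_rot: [0.016, 0.499, -0.028, 0.866]
force: [0.9, -0.4, -0.9]
opening: 0.0471
```

Run:
```python
from bfit import *
st=ctrl.sense();print(st["clock"],st["force"].round(1),st["opening"],st["joint_positions"].round(2));print(*delta(*goal("empty",.105,.005,-.004)))
im=ctrl.camera("scene")
cv2.imwrite("pics/s6.png",cv2.resize(im[210:310,280:400],None,fx=5,fy=5,interpolation=cv2.INTER_CUBIC))
```

```text
13.575 [ 0.9 -0.4 -0.9] 0.047110569512108784 [-0.04  0.44  1.69 -0.03  0.48  0.04]
[-1.  -0.2  2.5] [0.    0.001 0.001]
```

View pics/s6.png

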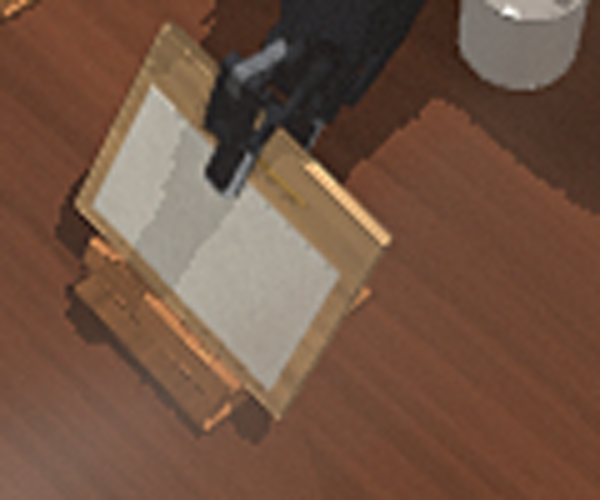

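play_rows(
  delta_pos=[
    [-5,0,2.5],
    [-20,0,2.5],
    [-45,0,2.5],
    [-75,0,2.5],
    [-110,0,2.5],
    [-145,0,2.5],
    [-165,0,2.5],
    [-170,0,2.5],
  ],
  rot=[
    [0,0,0],
    [0,0,0],
    [0,0,0],
    [0,0,0],
    [0,0,0],
    [0,0,0],
    [0,0,0],
    [0,0,0],
  ],
)

```text
clock: 14.62
tool_pos: [0.5782, 0.0116, 0.2679]
eef_rot: [0.016, 0.498, -0.028, 0.867]
force: [0.5, -0.2, 0.4]
opening: 0.0465
```

Run:
```python
from bfit import *
st=ctrl.sense();print(st["clock"],st["tool_pos"].round(3),st["joint_positions"].round(2))
im=ctrl.camera("scene");cv2.imwrite("pics/sc7.png",im);cv2.imwrite("pics/tp7.png",ctrl.camera("top"))
cv2.imwrite("pics/s7.png",cv2.resize(im[210:310,280:400],None,fx=5,fy=5,interpolation=cv2.INTER_CUBIC))
for a in(.245,.132): g=goal("full",a,.005,P["full"][3]);print(g[0].round(3),*delta(*g))
```

```text
14.625 [0.578 0.012 0.268] [-0.04  0.08  1.77 -0.02  0.76  0.04]
[0.454 0.34  0.241] [ -51.2  319.3 -138.7] [-0.147  0.002  0.086]
[0.51  0.346 0.143] [  61.4  328.9 -139.7] [-0.147  0.002  0.086]
```

View pics/s7.png

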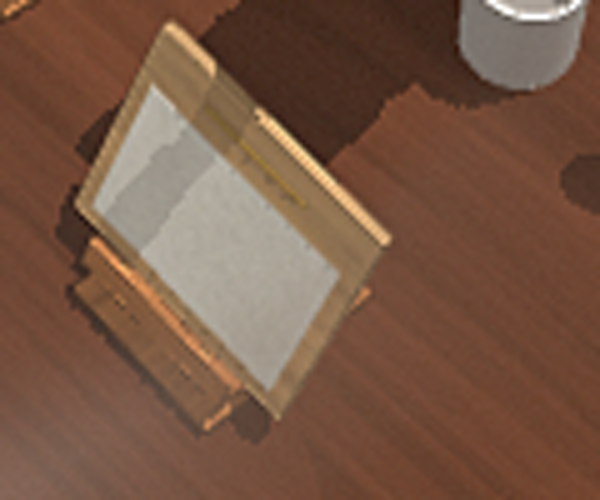

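View pics/tp7.png

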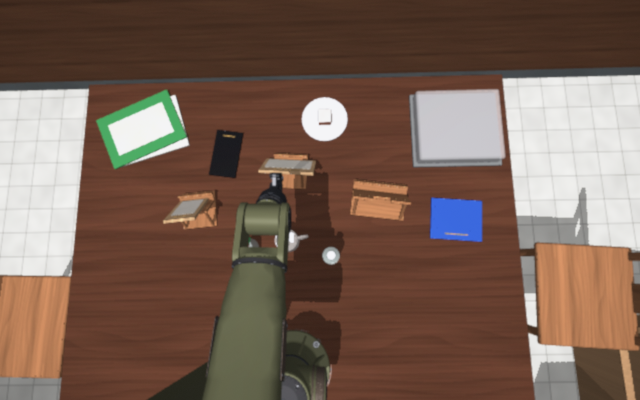

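```bash
cat > pfit.py <<'E'
from h import *
def pfit(nm,w,h,scene,top=None,sr=2.5,show=None,lat0=0):
    """board pose on stand: v=[u off, l off, lat, lean err deg, roll]; edges in scene(+top)"""
    ims={"scene":scene};
    if top is not None: ims["top"]=top
    G={c:cv2.GaussianBlur(i,(0,0),.7).astype(np.float32) for c,i in ims.items()}
    s,u,l=seat(S[nm][1]);yv=np.array([0,1.,0])
    def W(v,q): # q=(l,y,u) in board frame from bottom mid back
        M=R.from_rotvec(-np.radians(v[3])*yv)*R.from_rotvec(v[4]*l)
        return towld(P[nm],s+v[0]*u+v[1]*l+v[2]*yv+M.apply(q[0]*l+q[1]*yv+q[2]*u))
    T=.01;w2=w/2
    ed={"tb":((0,-w2,h),(0,w2,h)),"tf":((T,-w2,h),(T,w2,h)),"s-":((T,-w2,0),(T,-w2,h)),"s+":((T,w2,0),(T,w2,h))}
    v=np.array([0,0,lat0,0,0.]);off={"scene":V[12:14],"top":V[14:16]}
    for it in range(10):
        sm=[]
        for c in ims:
            pj=lambda p:proj(c,p)[0]+off[c]
            for k,(a,b) in ed.items():
                a=np.array(a);b=np.array(b)
                for t in np.linspace(.06,.94,21):
                    if k[0]=="s" and t<.25: continue
                    q=a*(1-t)+b*t;A,B,Q=pj(W(v,a)),pj(W(v,b)),pj(W(v,q));d=(B-A)/np.linalg.norm(B-A);n=np.array([-d[1],d[0]])
                    ss=np.arange(-sr-.5,sr+.51,.25);m=(Q+ss[:,None]*n).astype(np.float32)
                    val=cv2.remap(G[c],m[None,:,0],m[None,:,1],cv2.INTER_LINEAR)[0];g=np.linalg.norm(val[4:]-val[:-4],axis=1);sc=ss[2:-2]
                    j=np.argmax(g*np.exp(-(sc/sr)**2));sm.append((c,k,q,n,Q+sc[j]*n,min(g[j]/50,1)))
        f=lambda v:np.array([wt*n@(proj(c,W(v,q))[0]+off[c]-Q) for c,k,q,n,Q,wt in sm]+[v[0]/.004,v[1]/.004,v[3]/3.])
        v=least_squares(f,v,loss="soft_l1",f_scale=.5).x
    r=f(v);print(nm,"u,l,lat mm",(v[:3]*1000).round(1),"lean err deg %.1f roll %.3f"%(v[3],v[4]),{c+k:round(float(np.median([x for x,z in zip(r,sm) if z[0]==c and z[1]==k])),2) for c in ims for k in ed})
    if show:
        out=[]
        for c,im in ims.items():
            F=5;b=cv2.resize(im,None,fx=F,fy=F,interpolation=cv2.INTER_CUBIC)
            for a,e in ed.values():cv2.line(b,*[tuple(int(x) for x in (proj(c,W(v,np.array(q)))[0]+off[c]+.5)*F) for q in(a,e)],(255,255,0),1)
            m=(proj(c,W(v,np.array([0,0,h/2])))[0]*F).astype(int);out.append(b[m[1]-240:m[1]+240,m[0]-190:m[0]+190])
        cv2.imwrite(f"pics/{show}.png",np.hstack(out))
    return v
E
python3 - <<'E'
from pfit import *
r=cv2.imread
pfit("easel",.18,.145,r("pics/scene0.png"),r("pics/top0.png"),lat0=.004)
pfit("full",.10,.175,r("pics/scene0.png"),r("pics/top0.png"),lat0=.008)
pfit("empty",.18,.145,r("pics/sc7.png"),None,show="p7")
E
```

```text
easel u,l,lat mm [ 0.1 -4.8 14.5] lean err deg -2.0 roll 0.003 {'scenetb': 0.0, 'scenetf': 0.01, 'scenes-': 0.11, 'scenes+': -0.35, 'toptb': 0.01, 'toptf': 0.02, 'tops-': 0.01, 'tops+': 0.43}
full u,l,lat mm [ 1.3  1.2 10.6] lean err deg 0.1 roll 0.016 {'scenetb': -0.02, 'scenetf': 0.98, 'scenes-': 0.01, 'scenes+': 0.01, 'toptb': 0.01, 'toptf': -0.24, 'tops-': -0.47, 'tops+': 0.36}
empty u,l,lat mm [ 0.2  0.1 -3. ] lean err deg 0.2 roll -0.022 {'scenetb': -0.01, 'scenetf': 0.06, 'scenes-': 0.01, 'scenes+': -0.02}
```

View pics/p7.png

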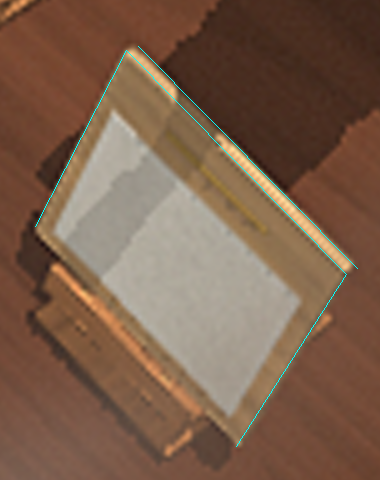

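play_rows(
  delta_pos=[
    [-5,30,-12],
    [-10,65,-27],
    [-18,105,-45],
    [-25,145,-63],
    [-32,190,-82],
    [-38,235,-102],
    [-44,275,-119],
    [-49,305,-133],
    [-51,320,-139],
    [-51,320,-139],
    [-51,320,-139],
  ],
  rot=[
    [-0.01,0,0.01],
    [-0.03,0,0.02],
    [-0.05,0,0.03],
    [-0.07,0,0.04],
    [-0.09,0,0.05],
    [-0.11,0,0.06],
    [-0.13,0,0.07],
    [-0.14,0.001,0.08],
    [-0.147,0.002,0.086],
    [-0.147,0.002,0.086],
    [-0.147,0.002,0.086],
  ],
  fingers=0.3,
)

```text
clock: 16.1
tool_pos: [0.4542, 0.3394, 0.2398]
eef_rot: [-0.026, 0.5, 0.045, 0.865]
force: [-1.3, 0.2, 0.4]
opening: 0.0555
```

Run:
```python
from pfit import *
st=ctrl.sense();print(st["clock"],st["tool_pos"].round(3),st["joint_positions"].round(2),st["opening"])
im=ctrl.camera("scene");t=ctrl.camera("top");cv2.imwrite("pics/tp8.png",t);cv2.imwrite("pics/sc8.png",im)
pfit("empty",.18,.145,im,t,show="p8")
cv2.imwrite("pics/s8.png",cv2.resize(im[200:360,380:520],None,fx=4,fy=4,interpolation=cv2.INTER_CUBIC))
for a in(.132,): g=goal("full",a,.005,.009);print(g[0].round(3),*delta(*g))
```

```text
16.1 [0.454 0.339 0.24 ] [ 0.7   0.14  1.78 -0.39  0.82  0.8 ] 0.05553364626174141
empty u,l,lat mm [-0.4 -3.1 -3.2] lean err deg -0.9 roll -0.008 {'scenetb': -0.03, 'scenetf': -0.02, 'scenes-': -0.07, 'scenes+': -0.14, 'toptb': -0.0, 'toptf': -0.24, 'tops-': 0.16, 'tops+': 0.01}
[0.51  0.346 0.143] [ 1.122e+02  1.000e+00 -1.000e-01] [-0.001 -0.     0.   ]
```

View pics/s8.png

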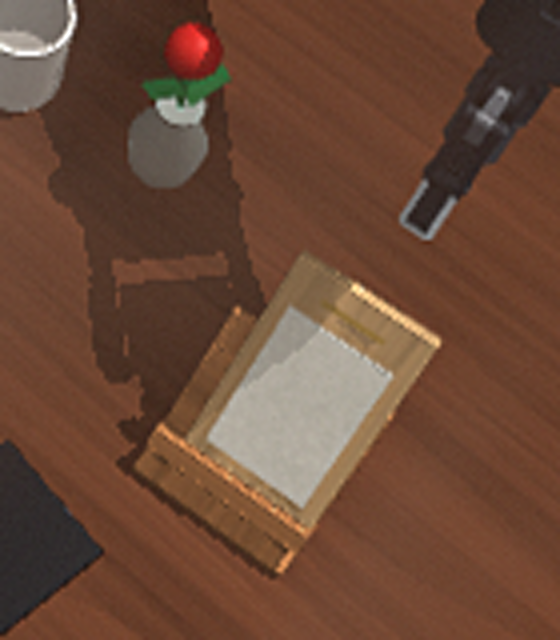

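View pics/p8.png

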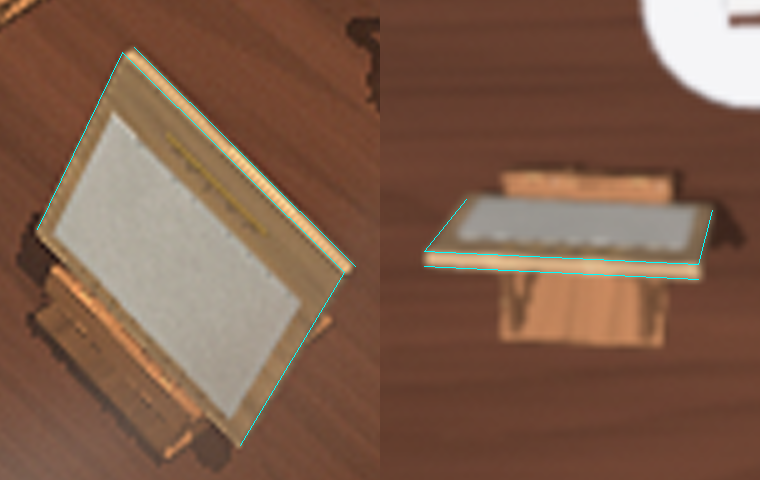

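Card is seated: lean error within 1°, lateral about -3 mm. Now the menu.

play_rows(
  delta_pos=[
    [20,0,0],
    [45,0.5,0],
    [70,1,0],
    [90,1,0],
    [105,1,0],
    [112,1,0],
    [112,1,0],
  ],
  rot=[
    [0,0,0],
    [0,0,0],
    [0,0,0],
    [0,0,0],
    [0,0,0],
    [0,0,0],
    [0,0,0],
  ],
)

```text
clock: 17.08
tool_pos: [0.5094, 0.347, 0.143]
eef_rot: [-0.026, 0.5, 0.046, 0.865]
force: [0.6, 1.7, -0.2]
opening: 0.0556
```

play_rows(
  delta_pos=[
    [0,0,0],
    [0,0,0],
    [0,0,0],
    [0,0,0],
    [0,0,0],
    [0,0,0],
    [0,0,0],
    [0,0,0],
  ],
  rot=[
    [0,0,0],
    [0,0,0],
    [0,0,0],
    [0,0,0],
    [0,0,0],
    [0,0,0],
    [0,0,0],
    [0,0,0],
  ],
  fingers=-1,
  grip_force=30,
)

```text
clock: 18.08
tool_pos: [0.5099, 0.3474, 0.144]
eef_rot: [-0.026, 0.499, 0.046, 0.865]
force: [4.1, 0.8, 2.8]
opening: 0.0096
```

Run:
```python
from h import *
st=ctrl.sense();print(st["clock"],st["opening"],st["force"].round(1),st["moment"].round(2))
print(*delta(*goal("full",.132,.005,.009)))
im=ctrl.camera("scene");cv2.imwrite("pics/s9.png",cv2.resize(im[220:350,390:520],None,fx=4,fy=4))
```

```text
18.075 0.009629270766943922 [4.1 0.8 2.8] [ 0.12 -0.99 -0.3 ]
[ 0.9 -1.2 -0.8] [-0.     0.001 -0.001]
```

View pics/s9.png

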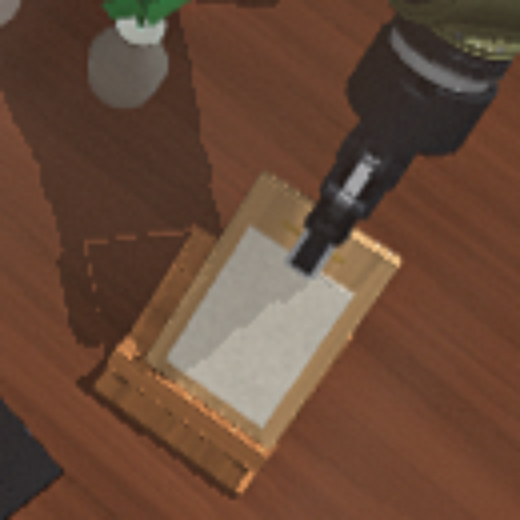

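play_rows(
  delta_pos=[
    [-5,0,1],
    [-15,0,2],
    [-30,0,3],
    [-50,0,3],
    [-75,0,3],
    [-100,0,3],
    [-125,0,3],
    [-150,0,3],
    [-175,0,3],
    [-195,0,3],
    [-200,0,3],
    [-200,0,3],
  ],
  rot=[
    [0,0,0],
    [0,0,0],
    [0,0,0],
    [0,0,0],
    [0,0,0],
    [0,0,0],
    [0,0,0],
    [0,0,0],
    [0,0,0],
    [0,0,0],
    [0,0,0],
    [0,0,0],
  ],
)

```text
clock: 19.62
tool_pos: [0.4123, 0.3368, 0.3176]
eef_rot: [-0.026, 0.5, 0.046, 0.865]
force: [-1.0, -0.1, -0.8]
opening: 0.0098
```

Run:
```python
from bfit import *
st=ctrl.sense();print(st["clock"],st["tool_pos"].round(3),st["joint_positions"].round(2),st["opening"],st["force"].round(1),st["moment"].round(2))
bfit(.10,.175,.043,'b10')
g=goal("easel",.29,.012,0);print(g[0].round(3),*delta(*g))
R0=R.from_quat(st["eef_rot"]);print((R0.inv().apply(np.array([.50,.10,.335])-st["tool_pos"])*1000).round())
```

```text
19.625 [0.412 0.337 0.318] [ 0.76 -0.    1.74 -0.37  1.    0.79] 0.009757770424426996 [-1.  -0.1 -0.8] [-0.03  0.41  0.02]
in-hand dx,dy mm, roll [-3.1 -2.2] 0.001 [np.float64(0.11), np.float64(-0.47), np.float64(0.09), np.float64(0.01)]
[ 0.488 -0.297  0.294] [  24.3 -638.6   -4.7] [ 0.208  0.086 -0.108]
[  16. -245.   63.]
```

View pics/b10_o.png

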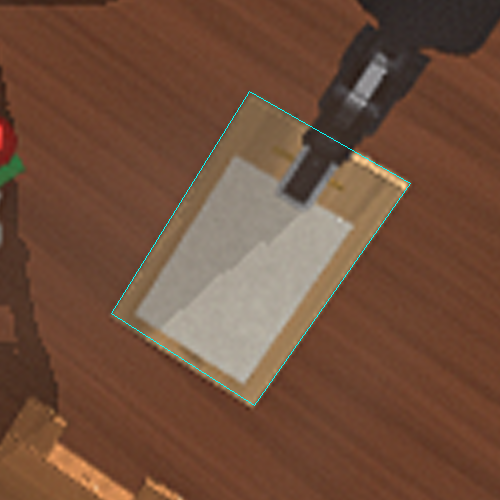

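play_rows(
  delta_pos=[
    [0,-8,4],
    [1,-25,12],
    [3,-50,22],
    [5,-78,32],
    [7,-108,42],
    [9,-138,50],
    [11,-168,57],
    [13,-198,61],
    [15,-228,62],
    [17,-260,60],
    [18,-292,57],
    [19,-324,53],
    [20,-356,48],
    [21,-388,42],
    [22,-420,36],
    [22,-452,30],
    [23,-484,24],
    [23,-516,18],
    [24,-546,12],
    [24,-570,8],
  ],
  rot=[
    [0,0,0],
    [0.01,0,0],
    [0.02,0.01,-0.01],
    [0.03,0.01,-0.015],
    [0.04,0.015,-0.02],
    [0.05,0.02,-0.025],
    [0.06,0.025,-0.03],
    [0.07,0.03,-0.035],
    [0.08,0.033,-0.04],
    [0.09,0.037,-0.046],
    [0.1,0.041,-0.052],
    [0.11,0.045,-0.057],
    [0.12,0.05,-0.062],
    [0.13,0.054,-0.068],
    [0.14,0.058,-0.073],
    [0.15,0.062,-0.078],
    [0.165,0.068,-0.085],
    [0.18,0.074,-0.093],
    [0.195,0.08,-0.1],
    [0.208,0.086,-0.108],
  ],
)

```text
clock: 22.18
tool_pos: [0.4908, -0.2298, 0.3001]
eef_rot: [0.035, 0.536, -0.055, 0.841]
force: [-0.2, -0.0, -0.8]
opening: 0.0096
```

Run:
```python
from h import *
st=ctrl.sense();print(st["clock"],st["tool_pos"].round(3),st["joint_positions"].round(2),st["opening"],st["force"].round(1))
g=goal("easel",.29,.012,.0015);print(g[0].round(3),*delta(*g))
```

```text
22.175 [ 0.491 -0.23   0.3  ] [-0.59  0.03  1.73  0.23  1.   -0.55] 0.00962316734354674 [-0.2 -0.  -0.8]
[ 0.488 -0.296  0.294] [  8.  -66.    2.6] [-0.002 -0.001  0.   ]
```

play_rows(
  delta_pos=[
    [2,-20,1],
    [4,-40,2],
    [6,-55,2.5],
    [8,-63,2.5],
    [8,-66,2.5],
    [8,-66,2.5],
    [8,-66,2.5],
    [8,-66,2.5],
  ],
  rot=[
    [0,0,0],
    [0,0,0],
    [0,0,0],
    [0,0,0],
    [0,0,0],
    [0,0,0],
    [0,0,0],
    [0,0,0],
  ],
)

```text
clock: 23.18
tool_pos: [0.4886, -0.2938, 0.2947]
eef_rot: [0.035, 0.536, -0.054, 0.842]
force: [0.7, 0.0, -1.0]
opening: 0.0101
```

Run:
```python
from bfit import *
st=ctrl.sense();print(st["clock"],st["tool_pos"].round(3),st["opening"],st["force"].round(1))
for a in(.29,.145,.132):print(a,*delta(*goal("easel",a,.012,.0015)))
bfit(.10,.175,.043,'b11')
t=ctrl.camera("top");cv2.imwrite("pics/t11.png",cv2.resize(t[140:240,320:430],None,fx=5,fy=5))
```

```text
23.175 [ 0.489 -0.294  0.295] 0.010117185641054802 [ 0.7  0.  -1. ]
0.29 [ 0.6 -2.2 -0.7] [ 0.     0.    -0.001]
0.145 [145.6  -2.3  -0.8] [ 0.     0.    -0.001]
0.132 [158.6  -2.3  -0.8] [ 0.     0.    -0.001]
in-hand dx,dy mm, roll [-7.1  4.8] -0.02 [np.float64(0.01), np.float64(0.27), np.float64(0.31), np.float64(-0.06)]
```

View pics/b11_o.png

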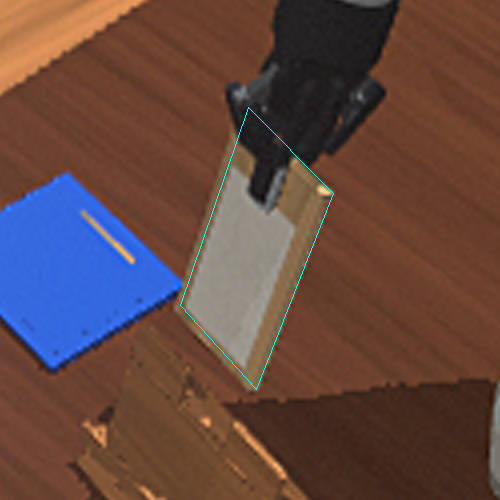

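View pics/t11.png

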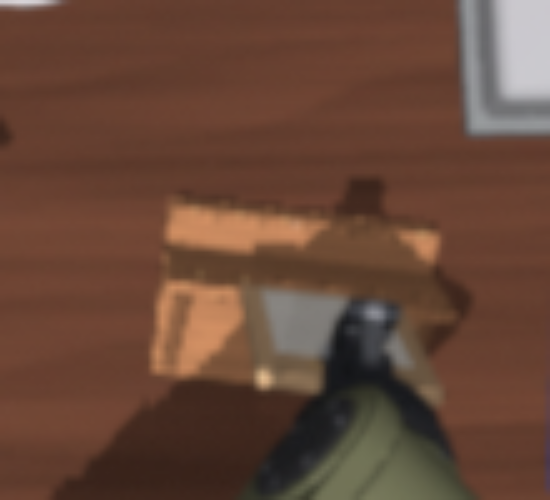

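play_rows(
  delta_pos=[
    [10,-1,0],
    [25,-2,0],
    [45,-3,-0.5],
    [65,-3,-0.5],
    [85,-3,-0.5],
    [105,-3,-0.5],
    [122,-3,-0.5],
    [133,-3,-0.5],
    [140,-3,-0.5],
    [142,-3,-0.5],
    [142,-3,-0.5],
  ],
  rot=[
    [0,0,0],
    [0,0,0],
    [0,0,0],
    [0,0,0],
    [0,0,0],
    [0,0,0],
    [0,0,0],
    [0,0,0],
    [0,0,0],
    [0,0,0],
    [0,0,0],
  ],
)

```text
clock: 24.65
tool_pos: [0.5473, -0.3048, 0.166]
eef_rot: [0.035, 0.536, -0.054, 0.842]
force: [-0.4, 0.5, -0.4]
opening: 0.0099
```

Run:
```python
from bfit import *
st=ctrl.sense();print(st["clock"],st["tool_pos"].round(3),st["opening"],st["force"].round(1))
for a in(.132,):print(a,*delta(*goal("easel",a,.012,.0005)))
im=ctrl.camera("scene")
cv2.imwrite("pics/s12.png",cv2.resize(im[115:225,235:335],None,fx=5,fy=5,interpolation=cv2.INTER_CUBIC))
for k,q in {**bpt(.10,.175,25),**spt("easel",.19,25)}.items():
    x=proj("scene",towld(P["easel"],q))[0]; print(k,((x-[235,115]+.5)*5).round(0)) if k[0] in"Tl" else 0
t=ctrl.camera("top");cv2.imwrite("pics/t12.png",cv2.resize(t[140:240,320:430],None,fx=5,fy=5))
```

```text
24.65 [ 0.547 -0.305  0.166] 0.009914580813041125 [-0.4  0.5 -0.4]
0.132 [16.7  0.1 -0.4] [ 0.     0.001 -0.   ]
Ttb+ [314. 186.]
Ttf+ [301. 189.]
Tbf+ [222. 402.]
Ttb- [218.  84.]
Ttf- [205.  87.]
Tbf- [135. 302.]
lip+ [243. 446.]
lip- [ 76. 252.]
```

View pics/s12.png

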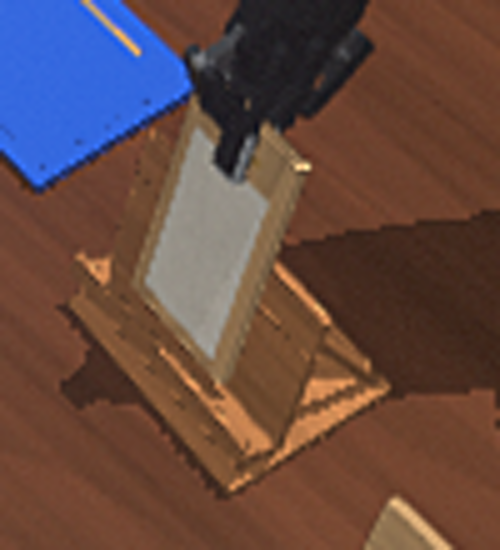

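View pics/t12.png

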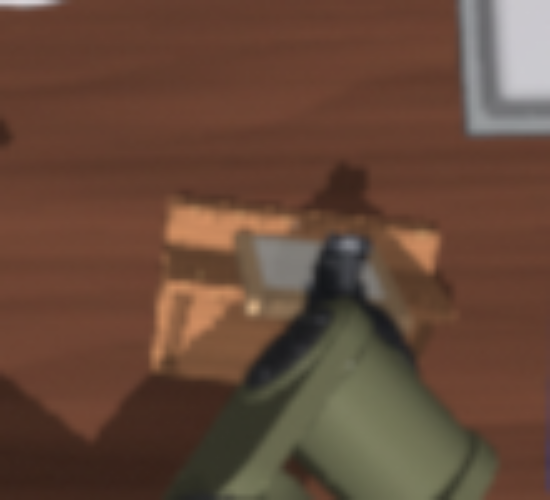

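play_rows(
  delta_pos=[
    [3,0,0],
    [6,0,0],
    [9,0,0],
    [11,0,0],
    [12,0,0],
    [12,0,0],
  ],
  rot=[
    [0,0,0],
    [0,0,0],
    [0,0,0],
    [0,0,0],
    [0,0,0],
    [0,0,0],
  ],
)

```text
clock: 25.5
tool_pos: [0.5522, -0.3053, 0.1547]
eef_rot: [0.035, 0.536, -0.054, 0.842]
force: [-0.4, -0.1, 0.3]
opening: 0.0094
```

play_rows(
  delta_pos=[
    [1,0,0],
    [2,0,0],
    [2,0,0],
  ],
  rot=[
    [0,0,0],
    [0,0,0],
    [0,0,0],
  ],
)

```text
clock: 25.88
tool_pos: [0.5531, -0.3054, 0.1529]
eef_rot: [0.035, 0.536, -0.054, 0.842]
force: [-0.1, 0.1, -0.6]
opening: 0.0093
```

play_rows(
  delta_pos=[
    [1,0,0],
    [1.5,0,0],
    [1.5,0,0],
  ],
  rot=[
    [0,0,0],
    [0,0,0],
    [0,0,0],
  ],
)

```text
clock: 26.25
tool_pos: [0.5537, -0.3055, 0.1518]
eef_rot: [0.035, 0.536, -0.054, 0.842]
force: [-1.3, 0.6, 1.7]
opening: 0.0094
```

play_rows(
  delta_pos=[
    [0.5,0,0],
    [1,0,0],
    [1,0,0],
  ],
  rot=[
    [0,0,0],
    [0,0,0],
    [0,0,0],
  ],
)

```text
clock: 26.62
tool_pos: [0.5543, -0.3056, 0.1519]
eef_rot: [0.035, 0.536, -0.054, 0.842]
force: [-7.2, 4.0, 11.8]
opening: 0.0099
```

play_rows(
  delta_pos=[
    [-0.5,0,-1],
    [-0.5,0,-2.5],
    [-0.5,0,-4],
    [-0.5,0,-4],
  ],
  rot=[
    [0,0,0],
    [0,0,0],
    [0,0,0],
    [0,0,0],
  ],
)

```text
clock: 27.12
tool_pos: [0.5507, -0.3054, 0.1503]
eef_rot: [0.034, 0.535, -0.055, 0.842]
force: [-0.1, 1.0, 5.6]
opening: 0.0095
```

play_rows(
  delta_pos=[
    [0,0,-1],
    [0,0,-2],
    [0,0,-2],
  ],
  rot=[
    [0,0,0],
    [0,0,0],
    [0,0,0],
  ],
)

```text
clock: 27.5
tool_pos: [0.5489, -0.3052, 0.1494]
eef_rot: [0.034, 0.535, -0.055, 0.842]
force: [-0.4, 0.6, 6.3]
opening: 0.0095
```

Run:
```python
from h import *
st=ctrl.sense();print(st["clock"],st["force"].round(1),st["moment"].round(2));print(*delta(*goal("easel",.132,.005,.0005)))
im=ctrl.camera("scene")
cv2.imwrite("pics/s13.png",cv2.resize(im[115:225,235:335],None,fx=5,fy=5,interpolation=cv2.INTER_CUBIC))
```

```text
27.5 [-0.4  0.6  6.3] [-0.01 -0.38  0.  ]
[ 1.   0.3 -1.9] [-0.     0.002  0.   ]
```

View pics/s13.png

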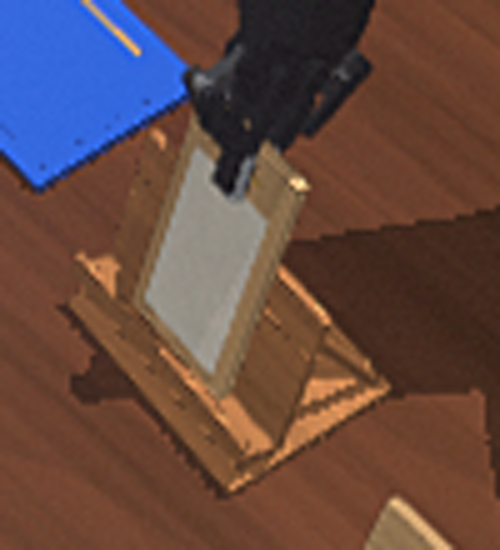

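Resting on the ledge, with bottom corners near the predicted seated positions. Pressing to the back.

play_rows(
  delta_pos=[
    [0,0,-1],
    [0,0,-2],
    [0,0,-2],
  ],
  rot=[
    [0,0,0],
    [0,0,0],
    [0,0,0],
  ],
)

```text
clock: 27.92
tool_pos: [0.5473, -0.305, 0.1487]
eef_rot: [0.034, 0.535, -0.055, 0.842]
force: [2.2, 0.2, 6.5]
opening: 0.0097
```

play_rows(
  delta_pos=[
    [0,0,-1],
    [0,0,-1.5],
    [0,0,-1.5],
  ],
  rot=[
    [0,0,0],
    [0,0,0],
    [0,0,0],
  ],
)

```text
clock: 28.3
tool_pos: [0.5469, -0.305, 0.1486]
eef_rot: [0.034, 0.534, -0.055, 0.843]
force: [10.7, -1.7, 3.3]
opening: 0.0098
```

play_rows(
  delta_pos=[
    [0,0,0],
    [0,0,0],
    [0,0,0],
    [0,0,0],
    [0,0,0],
  ],
  rot=[
    [0,0,0],
    [0,0,0],
    [0,0,0],
    [0,0,0],
    [0,0,0],
  ],
  fingers=0.1,
)

```text
clock: 28.92
tool_pos: [0.5453, -0.3044, 0.1471]
eef_rot: [0.035, 0.536, -0.054, 0.842]
force: [-0.2, -0.4, -0.5]
opening: 0.0466
```

play_rows(
  delta_pos=[
    [-5,0,2],
    [-20,0,2],
    [-45,0,2],
    [-75,0,2],
    [-110,0,2],
    [-150,0,2],
    [-180,0,2],
    [-200,0,2],
    [-200,0,2],
  ],
  rot=[
    [0,0,0],
    [0,0,0],
    [0,0,0],
    [0,0,0],
    [0,0,0],
    [0,0,0],
    [0,0,0],
    [0,0,0],
    [0,0,0],
  ],
)

```text
clock: 30.05
tool_pos: [0.4629, -0.294, 0.3314]
eef_rot: [0.034, 0.535, -0.055, 0.842]
force: [0.1, 0.4, -1.2]
opening: 0.0471
```

Run:
```python
from pfit import *
st=ctrl.sense();print(st["clock"],st["tool_pos"].round(3),st["force"].round(1),st["opening"])
im=ctrl.camera("scene");t=ctrl.camera("top");cv2.imwrite("pics/sc14.png",im);cv2.imwrite("pics/tp14.png",t)
pfit("easel",.10,.175,im,None,show="p14");pfit("easel",.10,.175,im,t);pfit("empty",.18,.145,im,t)
```

```text
30.05 [ 0.463 -0.294  0.331] [ 0.1  0.4 -1.2] 0.04708213457175984
easel u,l,lat mm [ 0.4 -0.9  7. ] lean err deg -0.3 roll 0.003 {'scenetb': -0.02, 'scenetf': 0.47, 'scenes-': -0.17, 'scenes+': 0.21}
easel u,l,lat mm [-0.5 -8.   1.6] lean err deg -2.1 roll -0.006 {'scenetb': -0.14, 'scenetf': 0.52, 'scenes-': -0.2, 'scenes+': -0.0, 'toptb': -0.0, 'toptf': -0.07, 'tops-': -0.03, 'tops+': 0.42}
empty u,l,lat mm [-0.5 -3.1 -3.1] lean err deg -1.0 roll -0.006 {'scenetb': 0.0, 'scenetf': 0.01, 'scenes-': -0.01, 'scenes+': -0.14, 'toptb': 0.02, 'toptf': -0.22, 'tops-': 0.16, 'tops+': -0.0}
```

View pics/p14.png

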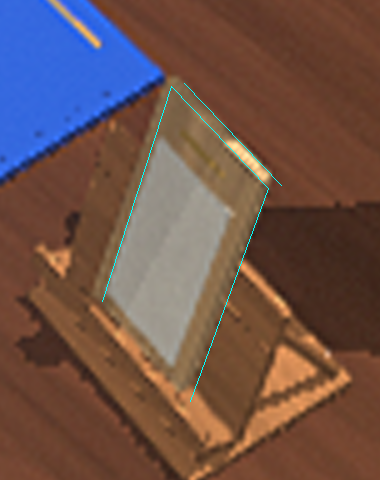

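View pics/sc14.png

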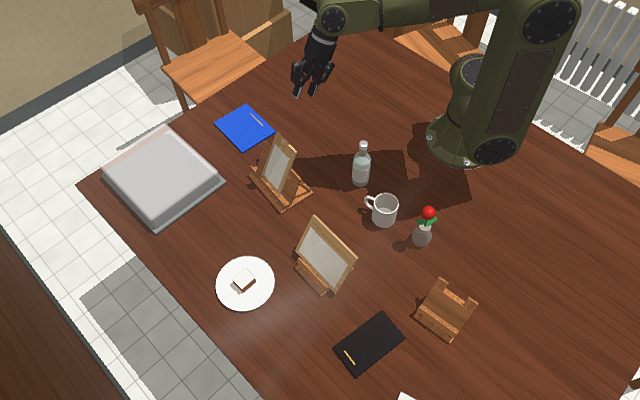

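View pics/tp14.png

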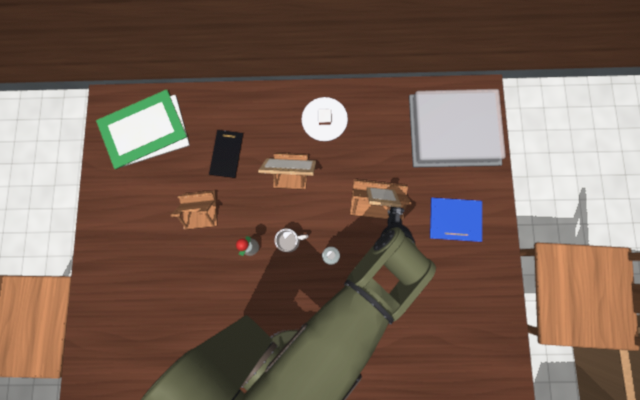

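play_rows(
  delta_pos=[
    [-20,0,-20],
    [-40,0,-50],
    [-50,0,-80],
    [-50,0,-110],
    [-50,0,-130],
    [-50,0,-130],
    [-50,0,-130],
    [-50,0,-130],
  ],
  rot=[
    [0,0,0],
    [0,0,0],
    [0,0,0],
    [0,0,0],
    [0,0,0],
    [0,0,0],
    [0,0,0],
    [0,0,0],
  ],
)

```text
clock: 31.15
tool_pos: [0.326, -0.2761, 0.3196]
eef_rot: [0.035, 0.536, -0.054, 0.842]
force: [0.6, 0.3, -1.2]
opening: 0.0467
```

Run:
```python
from pfit import *
st=ctrl.sense();print(st["clock"],st["tool_pos"].round(3),st["force"].round(1))
im=ctrl.camera("scene");t=ctrl.camera("top");cv2.imwrite("pics/sc15.png",im);cv2.imwrite("pics/tp15.png",t)
# overlay of ideal seated pose
out=[]
for c,i,o,(x,y) in(("scene",im,V[12:14],(240,120)),("top",t,V[14:16],(340,165))):
    F=7;b=cv2.resize(i[y:y+95,x:x+(75)],None,fx=F,fy=F,interpolation=cv2.INTER_CUBIC);raw=b
    b=b.copy()
    d=bpt(.10,.175,25);f=lambda q:tuple(int(z) for z in (proj(c,towld(P["easel"],q))[0]+o-[x,y]+.5)*F)
    for a,e in(("Ttb-","Ttb+"),("Ttf-","Ttf+"),("Ttf-","Tbf-"),("Ttf+","Tbf+"),("Tbf+","Tbf-")):cv2.line(b,f(d[a]),f(d[e]),(255,255,0),1)
    out.append(b)
m=np.hstack(out);cv2.imwrite("pics/p15.png",cv2.resize(m,None,fx=.76,fy=.76,interpolation=cv2.INTER_AREA))
```

```text
31.15 [ 0.326 -0.276  0.32 ] [ 0.6  0.3 -1.2]
```

View pics/p15.png

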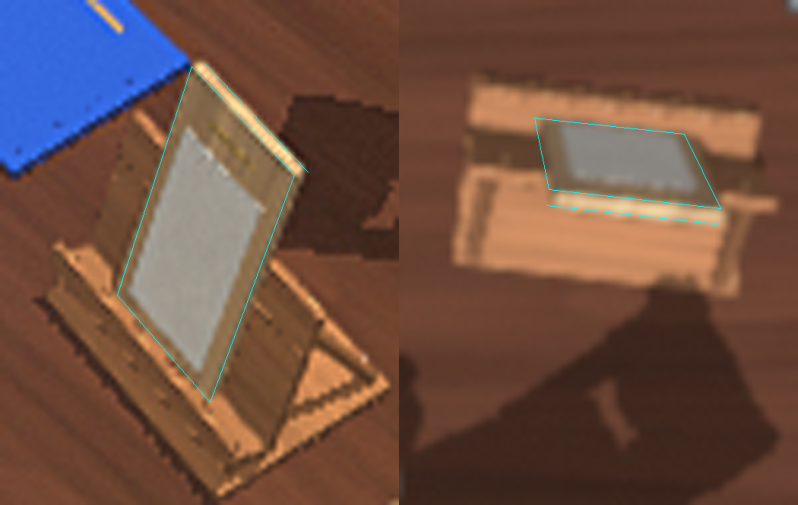

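The menu overlays the ideal seated outline in both views within about 1 px, the card is unchanged, and the arm is clear at z 0.32. Handing in.

Run:
```python
from station import ctrl
import cv2,numpy as np
a=cv2.imread("pics/sc15.png");b=cv2.imread("pics/scene0.png")
print("bystander diff",np.abs(a[140:250,355:365].astype(int)-b[140:250,355:365]).mean().round(1),np.abs(a[195:245,366:436].astype(int)-b[195:245,366:436]).mean().round(1))
print(ctrl.close_job(),ctrl.sense()["clock"])
```

```text
bystander diff 7.6 6.0
the job is handed in; nothing more can be done
the job is handed in; nothing more can be done
```

Both boards are swapped in the order you asked, and the job was handed in at about 31 s of the 69 s limit. I moved the wide card from the easel to the empty small stand, then the tall menu from the other small stand to the easel. Both were let go, and the arm was clear at z 0.32 m when I handed in.

**Card:** the last fit put it within about 1° of flat against the back, lower edge on the ledge, about 3 mm off centre.

**Menu:** its edges matched the ideal seated, centred outline to about 1 px (2–3 mm) in both the scene and top pictures.

**Bottle, vase and mug:** they look unmoved by eye, and the arm never touched them. A pixel comparison around them showed small differences (about 6–8 grey levels). I put those down to arm shadows but did not check further.

**Checks that disagreed:**
- The automatic edge fit for the menu on the easel was unreliable. It gave 7 mm off centre and -0.3° lean from the scene picture alone, but 1.6 mm and -2.1° using both pictures. The same fit had also misread the untouched card at the start, so I relied on the outline overlay instead.
- Setting the card on its ledge briefly pressed it with about 42 N at the wrist, under the 120 N wrist limit. The press was through the held card, not the arm or gripper body, and I backed off at once.

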